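# Bring a wheel to the balancing station, feel for its heavy side and hold it down

### The arm

A 7-joint arm with a two-finger parallel gripper is mounted at the origin on a cart in front of the work surface, level with it; the furniture and walls round the work are solid. World frame = base frame: x ahead of the robot, y to its left, z up, the work surface at z = 0. Lengths are in m, angles in rad, forces in N, time in s.
With the tool pointing down it reaches from about 0.4 to 0.875 m from the base axis. Payload 6.5 kg.
Tool frame: the origin (TCP) lies between the finger pads; the fingertips stand 19 mm ahead of it and the grasp point (between the pads) is the TCP; z points along the fingers, y is the direction in which the jaws open and shut (so a half turn about z gives the same grasp; the last joint's range is limited). The gripper opens to 88 mm and grips with 3 to 60 N. Pads are 18 mm wide; open, the fingers measure 123 mm over their backs; the gripper's body (75 mm by 187 mm) begins 45 mm behind the grasp point.
Start: joints at [1.048, 0.536, -0.004, 1.538, 0.003, 1.067, -0.071], TCP at [0.287, -0.583, 0.258] pointing down, gripper open.
Joint ranges: [-2.7, 2.7], [-0.37, 2.16], [-1.27, 1.26], [0.24, 2.4], [-1.31, 4.45], [0.19, 1.91], [-2.76, 2.76]. Speed limits (rad/s): [2.39, 2.39, 3.14, 3.14, 3.14, 3.14, 3.14].

### API

Orientations are given as a 3x3 rotation matrix whose columns are the frame's x, y, z axes.
In Python, from cell import arm gives the robot as it stands.
- The arm moves only by the tool move_arm, never from a script. Its argument "plan" is a list of rows, each an object of numbers: "dx", "dy", "dz": the shift along the tool's x, y, z in units of 7.5 cm (1.0 is 7.5 cm); "ax", "ay", "az": the turn, a rotation vector about the tool's x, y, z in units of 90 degrees (1.0 is 90 degrees); "claw": the closure, from 0 (fully open) to 1 (shut). A call has exactly 8 rows; each row shifts and turns the pose as measured when the row begins, along the tool's axes as they then stand; what a row does not reach is not made up. A row lasts 1/8 s, in which the tool goes at most 62.5 mm and 10.7 degrees, less where a joint would pass 70% of its speed; a pose out of reach is approached as far as the arm can. A call with a number of a shift or a turn outside -1 to 1 is refused whole. A call with a gripper value outside its range is refused whole. The fingers move at their own pace and stop on an object; "grip_force" is the grip in N (left out, the last holds). Time passes only in rows, so rows that do not move let the fingers close, or fill a call up. It gives the time, the measured TCP pose, the force and the opening at its end, in the units of the state.
- arm.read_state(): the state, without advancing time (a new reading comes with each control period).
- arm.snapshot(name): name is "side" or "top"; returns a dict with "pixels" (420x560x3 uint8, blue, green, red), "intrinsics" (3x3 intrinsics, pixels), "dist_coeffs" ([k1, k2, p1, p2, k3] as OpenCV has them; the pictures are not rectified), "position" and "attitude" of the camera in the world. Camera axes: x right, y up, looking along -z (the intrinsics and any distortion apply to the point x, -y, -z); pixel columns grow to the right and rows downward; lengths in m; the calibration is good to about 2 mm. A picture is of the moment at which its call begins. There is no depth.
- arm.close_job(): hands the job in, once; it reports no verdict.
The state is a dict: "clock": time; "qpos": joint angles; "joint_velocities": joint speeds; "joint_efforts": joint torques, N m; "eef_pos": TCP position; "ee_rot": TCP orientation; "force": force on the tool from outside, world axes, zero at the start; "ft_torque": the same for the moment, N m; "grip_width": finger opening in m.
Only numpy, scipy, OpenCV 4.12 (cv2) and the standard library are available. Lean on these libraries where they do the work, as an engineer would, in place of code of your own. Each camera call takes 0.05 s, during which the arm holds its last target. There are 200 camera calls.

### The job

Push the carrier with the wheel along its rails by its upright post until it snaps into the detent of the next station. Then take the wheel's crank handle and turn the wheel slowly through at least one whole turn in one direction to feel which side is heavy, and turn it to where the heavy side hangs straight down. Finish holding the crank handle there with the carrier still in its detent, and leave the other things on the worktop undisturbed.

Things in the scene. Friction and masses are not known exactly. Their poses are not given: they have to be found in the camera images.
- carrier (a joint): travel (m) of the carrier: aluminium slab on two steel rods over a grey base plate, with pedestal, wheel and push post. 0 = right-hand end, grows to the left along hub's +y, stop at 0.16. The next station's detent, where a spring plunger snaps between two ribs, is at 0.13. Sliding friction about 2.5 N; snapping over a rib takes about 8 N in all.
- station (a point): brass index line on the front of the base plate, fixed to it. The carrier is in the detent when the wheel's axis (middle of the slab's brass plunger housing) is level with this line along the rails. z up, y along the rails to the left.
- push_post (a point): point on the axis of the carrier's upright round steel push post, 18 mm in diameter, 125 mm to the right of the wheel's axis; the point is 24 mm below the post's flat top, 56 mm above the slab and 100 mm above the worktop.
- hub (a point): point on the wheel's horizontal axis, 140 mm above the worktop, level with the middle of the crank handle, 55 mm in front of the wheel's front face. Moves with the carrier, does not turn with the wheel: z up, x along the axis away from the robot into the wheel, y along the rails to the left.
- wheel (a joint): angle of the wheel (rad, no stops, not wrapped). 0 = crank handle straight above the axis; grows clockwise seen from the robot: handle centre = hub + 0.05*(-sin(angle) along hub's y, cos(angle) up). Starts within 0.7 of 0. Neither this angle nor the look of the wheel tells where the heavy side is: it differs each time.
- wheel_centre (a point): centre of the wheel, a plain sealed disc 130 across, 40 mm thick. Stiff bearing: steady friction about 0.15 N m, everywhere the same, a little above the heavy side's pull (0.1 to 0.13 N m when level with the axis), so it stays where left. Turned slowly it is hardest to turn while the heavy side rises past axis level, easiest while it sinks past it.
- crank_handle: black round crank handle, 20 mm in diameter and 60 mm long, lying parallel to the wheel's axis, 50 mm from it, in front of the wheel; the origin is its centre. The handle turns freely on its pin, so it can be held firmly from above with an upright tool while the wheel is cranked right round.
- specimen_5: round mounted specimen, 30 across, 22 high (mm); a bystander to leave alone. Origin at the centre of its underside.
- mould_cup_0: round mould cup, 40 across, 28 high (mm); a bystander to leave alone. Origin at the centre of its underside.
- specimen_3: round mounted specimen, 25 across, 19 high (mm); a bystander to leave alone. Origin at the centre of its underside.
- marker: marker pen lying flat, 136 long (mm); a bystander to leave alone. Origin at the centre of its underside.
- slide_box: flat hinged box, 88x110x32 (mm); a bystander to leave alone. Origin at the centre of its underside.
- loupe: black loupe, 36 across, 42 high (mm); a bystander to leave alone. Origin at the centre of its underside.
- clay_block: block of levelling clay, 33x61x22 (mm); a bystander to leave alone. Origin at the centre of its underside.

How it is judged:
On the way, in this order (a step that is already met when the one before it is completed fails the run):
1. the carrier sits in the station's detent (value of joint carrier between 0.125 and 0.135 m), for 0.3 s.
2. the wheel has been cranked through a whole turn in one direction, the carrier staying in the detent (all of step 1 and (value of joint wheel above 5.3 rad or value of joint wheel below -5.3 rad) and contact force between the fingers and crank_handle above 0.5 N), for 0.05 s.
At the end, for the whole second after the job is handed in: The carrier is within 5 mm of its detent, the wheel's heavy side is within about 23 degrees of straight below the axis, the wheel is still, and the fingers are holding the crank handle (at least 1 N) (all of step 1 and z of core in the frame of hub below -0.0276 m and velocity of joint wheel between -0.1 and 0.1 rad/s and contact force between the fingers and crank_handle above 1 N); the arm keeps its last pose, push and grip.
It fails at once if a bystander is shoved more than 4 cm (distance of any of specimen_5, mould_cup_0, specimen_3, marker, slide_box, loupe, clay_block from where it was at the start of the episode above 0.04 m).
It also fails if it takes over 72 s, if anything falls off the work surface, if the arm or the gripper's body presses on something with over 40 N, if the wrist force passes 120 N, or if a joint passes its speed limit or range.

## Working session

There is one attempt and no reset: what is moved stays moved. The work goes in short steps, Python scripts to look and compute and a tool call to move; the robot and the scene stay as the last step left them, time stands still between calls to the robot, and variables do not carry over. Pictures are saved under pics/ and viewed, about 8 in all and at most 12, crops included, and the job is handed in when it is done.

Besides the shell and the picture viewer there is one more tool, called after "Request:" by a JSON object that holds its "op" and its "data", one argument or row to a line. move_arm: Moves the arm, as the interface text tells. Shifts and turns lie within -1 to 1; 1 stands for 7.5 cm of shift or 90 degrees of turn. Its arguments: {"type":"object","properties":{"plan":{"type":"array"},"grip_force":{"type":"number"}},"required":["plan"]}

```bash
ls; mkdir -p pics
cat > h.py <<'E'
import numpy as np, cv2
from cell import arm
def snap(n,fn=None):
    s=arm.snapshot(n)
    if fn: cv2.imwrite('pics/'+fn,s['pixels'])
    return s
def R(s):
    a=np.array(s['attitude'],float)
    return a
def ray(s,u,v):
    p=cv2.undistortPoints(np.array([[[u,v]]],float),np.array(s['intrinsics'],float),np.array(s['dist_coeffs'],float))[0,0]
    d=R(s)@np.array([p[0],-p[1],-1.0]); return np.array(s['position'],float),d
def atz(s,u,v,z):
    o,d=ray(s,u,v); return o+d*(z-o[2])/d[2]
def proj(s,P):
    q=R(s).T@(np.array(P,float)-np.array(s['position']));
    return cv2.projectPoints(np.array([[q[0],-q[1],-q[2]]]),np.zeros(3),np.zeros(3),np.array(s['intrinsics'],float),np.array(s['dist_coeffs'],float))[0].ravel()
E
python3 - <<'E'
from h import *
import pickle
for n in('top','side'):
    s=snap(n,n+'0.png'); pickle.dump(s,open(n+'0.pkl','wb')); print(n,s['position'],s['attitude'],s['intrinsics'],s['dist_coeffs'])
print(arm.read_state())
E
```

```text
pics
top [ 0.36088105 -0.01322972  1.17573342] [[ 9.41950684e-02  9.74605665e-01 -2.03152868e-01]
 [-9.95553706e-01  9.21458707e-02 -1.95437157e-02]
 [-3.27718165e-04  2.04090512e-01  9.78951968e-01]] [[408.91897435   0.         277.82158868]
 [  0.         408.91897435 208.75325866]
 [  0.           0.           1.        ]] [-0.04965348  0.          0.          0.          0.        ]
side [0.05766846 0.93139304 0.54934738] [[-0.86450563  0.18369076 -0.46785438]
 [-0.50246647 -0.29260846  0.81357712]
 [ 0.01254845  0.93842314  0.3452601 ]] [[476.74891949   0.         279.07162292]
 [  0.         476.74891949 215.41641869]
 [  0.           0.           1.        ]] [-0.10428354  0.          0.          0.          0.        ]
{'clock': 0.1, 'qpos': array([ 1.04779988,  0.53706783, -0.00447657,  1.53873037,  0.00264083,
        1.06726676, -0.07122813]), 'joint_velocities': array([ 1.09170015e-03, -2.30311820e-03,  2.16730879e-04, -2.63673708e-03,
        7.31307098e-05,  3.84358487e-05,  2.70738531e-04]), 'joint_efforts': array([ 2.77990664e-03, -5.72079313e+01,  9.93628912e-01, -2.52228981e+01,
       -5.62988583e-02,  1.34746611e-02,  5.00283829e-05]), 'eef_pos': array([ 0.28648399, -0.58291109,  0.25695807]), 'ee_rot': array([[ 8.97427788e-01,  4.41160734e-01, -7.57014275e-04],
       [ 4.41161365e-01, -8.97426917e-01,  1.25612479e-03],
       [-1.25212055e-04, -1.46124674e-03, -9.99998925e-01]]), 'force': array([-0.16488136, -0.27233321,  0.66688881]), 'ft_torque': array([ 0.05116845,  0.04056877, -0.00530347]), 'grip_width': 0.08807790416150944}
```

View pics/top0.png

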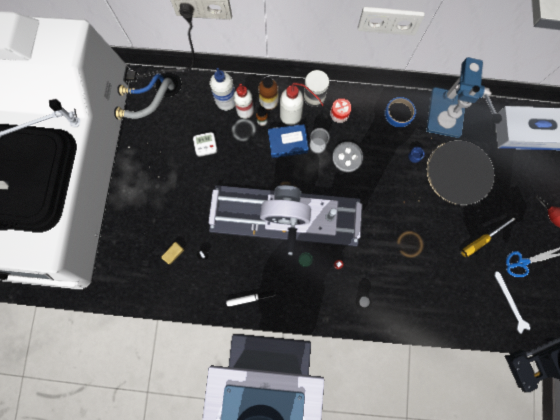

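View pics/side0.png

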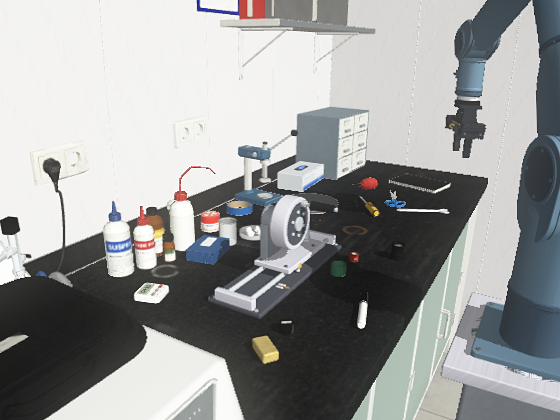

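The top view shows the carrier rig at pixels (210–360, 185–245), with the wheel near (285,210), the handle near (291,240) and the post near (333,213). The side view shows the same rig, with the marker, green cup and specimens in front. I'll zoom in on both.

Run:
```python
import cv2,numpy as np
a=cv2.imread('pics/top0.png')[175:275,195:375]; b=cv2.imread('pics/side0.png')[180:320,200:350]
A=cv2.resize(a,None,fx=4.4,fy=4.4,interpolation=cv2.INTER_CUBIC); cv2.imwrite('pics/tz.png',A)
B=cv2.resize(b,None,fx=4.2,fy=4.2,interpolation=cv2.INTER_CUBIC); cv2.imwrite('pics/sz.png',B)
```

```text
(no output)
```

View pics/tz.png

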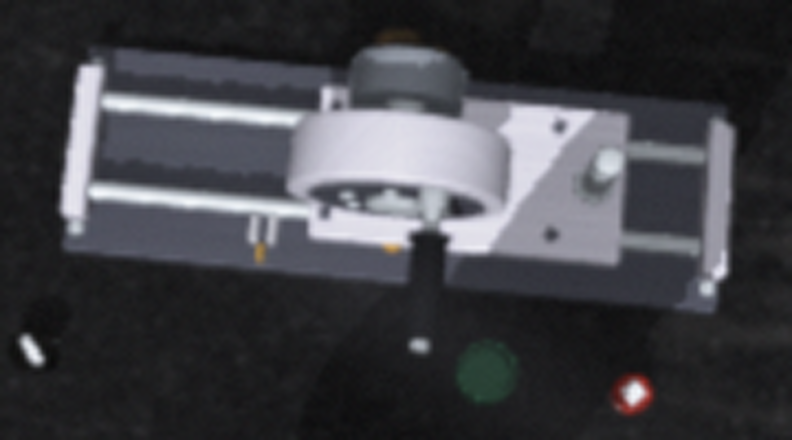

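View pics/sz.png

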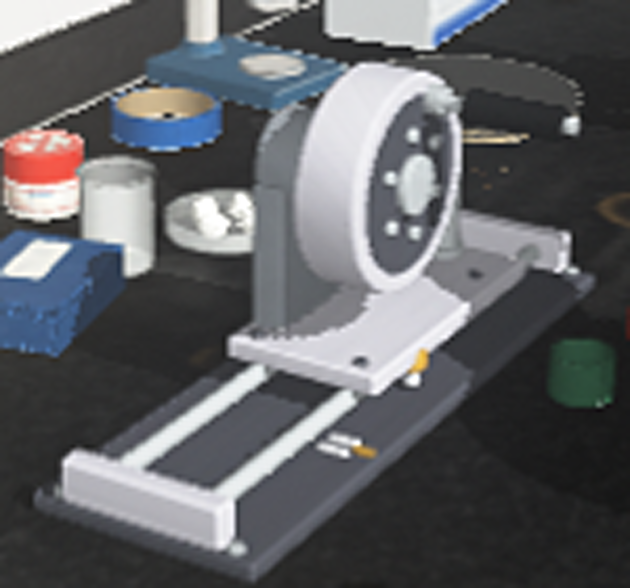

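```bash
cat > m.py <<'E'
from h import *
import pickle
t=pickle.load(open('top0.pkl','rb')); s=pickle.load(open('side0.pkl','rb'))
T=lambda x,y:(x/4.4+195,y/4.4+175)
S=lambda x,y:(x/4.2+200,y/4.2+180)
def tri(a,b):
    o1,d1=ray(t,*a);o2,d2=ray(s,*b)
    k=np.linalg.lstsq(np.c_[d1,-d2],o2-o1,rcond=None)[0]
    p,q=o1+k[0]*d1,o2+k[1]*d2
    return (p+q)/2,np.linalg.norm(p-q)
np.set_printoptions(precision=4,suppress=True)
E
python3 - <<'E'
from m import *
print('post',atz(t,*T(606,160),.124))
print('pin tip',tri(T(419,346),S(571,126)))
print('handle top mid',atz(t,*T(426,290),.19))
print('station',tri(T(260,253),S(366,451)),'plunger',tri(T(391,248),S(420,362)))
print('baseL',atz(t,*T(65,250),.01),'baseR',atz(t,*T(712,310),.01))
print('back L',atz(t,*T(103,48),.01),'backR',atz(t,*T(725,105),.01))
print('cup',atz(t,*T(487,372),.028),'spec',atz(t,*T(633,394),.019), 'white',atz(t,*T(32,350),.02))
print('marker',atz(t,228,302,.01),atz(t,275,296,.01))
E
```

```text
post [ 0.5857 -0.1364  0.124 ]
pin tip (array([ 0.46  , -0.0335,  0.1829]), np.float64(0.0020544244776693776))
handle top mid [ 0.4894 -0.0348  0.19  ]
station (array([0.5272, 0.0716, 0.011 ]), np.float64(0.0011342305591315641)) plunger (array([ 0.5372, -0.0128,  0.0274]), np.float64(0.0035636883577845465))
baseL [0.5167 0.1989 0.01  ] baseR [ 0.5172 -0.2254  0.01  ]
back L [0.6548 0.191  0.01  ] backR [ 0.6549 -0.2264  0.01  ]
cup [ 0.4619 -0.0816  0.028 ] spec [ 0.4574 -0.1763  0.019 ] white [0.4489 0.2101 0.02  ]
marker [0.3252 0.1234 0.01  ] [ 0.3541 -0.0056  0.01  ]
```

```bash
cat >> h.py <<'E'
from scipy.spatial.transform import Rotation as Ro
np.set_printoptions(precision=4,suppress=True)
def rows(path,yaws=None,Rm=None):
    """path: list of world TCP points (after start), yaws: world yaw increments deg per row; prints rows"""
    st=arm.read_state(); p=np.array(st['eef_pos']); Rm=np.array(st['ee_rot']) if Rm is None else Rm
    yaws=[0]*len(path) if yaws is None else yaws
    for q,w in zip(path,yaws):
        d=Rm.T@(np.array(q)-p)/.075
        print('dx %.2f dy %.2f dz %.2f az %.3f'%(*d,-w/90)); p=np.array(q); Rm=Ro.from_euler('z',w,degrees=True).as_matrix()@Rm
def lin(a,b,n): return [np.array(a)+(np.array(b)-a)*k/n for k in range(1,n+1)]
def st():
    s=arm.read_state(); print(s['clock'],s['eef_pos'],'F',s['force'],'M',s['ft_torque'],'w',s['grip_width']); print(s['ee_rot'],s['qpos']); return s
E
python3 - <<'E'
from h import *
a=arm.read_state()['eef_pos']; rows(lin(a,[.5857,-.1364,.257],13),[8]*8+[0]*5)
E
```

```text
dx 0.48 dy -0.28 dz 0.00 az -0.089
dx 0.51 dy -0.21 dz 0.00 az -0.089
dx 0.53 dy -0.13 dz 0.00 az -0.089
dx 0.55 dy -0.06 dz -0.00 az -0.089
dx 0.55 dy 0.02 dz -0.00 az -0.089
dx 0.54 dy 0.10 dz -0.00 az -0.089
dx 0.52 dy 0.17 dz -0.00 az -0.089
dx 0.50 dy 0.24 dz -0.00 az -0.089
dx 0.46 dy 0.31 dz -0.00 az 0.000
dx 0.46 dy 0.31 dz -0.00 az 0.000
dx 0.46 dy 0.31 dz -0.00 az 0.000
dx 0.46 dy 0.31 dz -0.00 az 0.000
dx 0.46 dy 0.31 dz -0.00 az 0.000
```

Request:
{"op": "move_arm", "data": {
  "plan": [
    {"dx": 0.48, "dy": -0.28, "az": -0.09},
    {"dx": 0.51, "dy": -0.21, "az": -0.09},
    {"dx": 0.53, "dy": -0.13, "az": -0.09},
    {"dx": 0.55, "dy": -0.06, "az": -0.09},
    {"dx": 0.55, "dy": 0.02, "az": -0.09},
    {"dx": 0.54, "dy": 0.1, "az": -0.09},
    {"dx": 0.52, "dy": 0.17, "az": -0.09},
    {"dx": 0.5, "dy": 0.24, "az": -0.09}
  ],
  "grip_force": 40
}}

```text
invalid input at $.plan[0]: expected keys dx, dy, dz, ax, ay, az, claw
```

Run:
```python
from h import *
a=st()['eef_pos']; R0=arm.read_state()['ee_rot']; print(np.degrees(np.arctan2(R0[1,1],R0[0,1]))); rows(lin(a,[.5857,-.1364,.257],6)+[[.5857,-.1364,.257]],[0]*7)
```

```text
0.1 [ 0.2865 -0.5829  0.257 ] F [-0.1649 -0.2723  0.6669] M [ 0.0512  0.0406 -0.0053] w 0.08807790416150944
[[ 0.8974  0.4412 -0.0008]
 [ 0.4412 -0.8974  0.0013]
 [-0.0001 -0.0015 -1.    ]] [ 1.0478  0.5371 -0.0045  1.5387  0.0026  1.0673 -0.0712]
-63.822005950589606
dx 1.03 dy -0.60 dz 0.00 az 0.000
dx 1.03 dy -0.60 dz 0.00 az 0.000
dx 1.03 dy -0.60 dz 0.00 az 0.000
dx 1.03 dy -0.60 dz 0.00 az 0.000
dx 1.03 dy -0.60 dz 0.00 az 0.000
dx 1.03 dy -0.60 dz 0.00 az 0.000
dx -0.00 dy 0.00 dz -0.00 az 0.000
```

All keys have to be present in each row.

Request:
{"op": "move_arm", "data": {
  "plan": [
    {"dx": 0.48, "dy": -0.28, "dz": 0, "ax": 0, "ay": 0, "az": -0.09, "claw": 0},
    {"dx": 0.51, "dy": -0.21, "dz": 0, "ax": 0, "ay": 0, "az": -0.09, "claw": 0},
    {"dx": 0.53, "dy": -0.13, "dz": 0, "ax": 0, "ay": 0, "az": -0.09, "claw": 0},
    {"dx": 0.55, "dy": -0.06, "dz": 0, "ax": 0, "ay": 0, "az": -0.09, "claw": 0},
    {"dx": 0.55, "dy": 0.02, "dz": 0, "ax": 0, "ay": 0, "az": -0.09, "claw": 0},
    {"dx": 0.54, "dy": 0.1, "dz": 0, "ax": 0, "ay": 0, "az": -0.09, "claw": 0},
    {"dx": 0.52, "dy": 0.17, "dz": 0, "ax": 0, "ay": 0, "az": -0.09, "claw": 0},
    {"dx": 0.5, "dy": 0.24, "dz": 0, "ax": 0, "ay": 0, "az": -0.09, "claw": 0}
  ],
  "grip_force": 40
}}

```text
clock: 1.1
eef_pos: [0.4657, -0.2984, 0.2536]
ee_rot: [[-0.046, 0.999, -0.006], [0.999, 0.046, 0.003], [0.003, -0.006, -1.0]]
force: [-0.3, 0.3, -0.5]
grip_width: 0.0883
```

Run:
```python
from h import *
a=st()['eef_pos']; R0=arm.read_state()['ee_rot']; print(np.degrees(np.arctan2(R0[1,1],R0[0,1]))); rows(lin(a,[.5857,-.1364,.257],6)+[[.5857,-.1364,.257]],[0]*7)
```

```text
1.1 [ 0.4657 -0.2984  0.2536] F [-0.3294  0.3124 -0.5489] M [-0.0549 -0.1622  0.0173] w 0.08826107733149469
[[-0.0463  0.9989 -0.0064]
 [ 0.9989  0.0463  0.003 ]
 [ 0.0033 -0.0063 -1.    ]] [ 0.7627  0.4046 -0.3521  1.781   0.163   0.9916  0.3926]
2.6523486509547096
dx 0.35 dy 0.28 dz -0.01 az 0.000
dx 0.35 dy 0.28 dz -0.01 az 0.000
dx 0.35 dy 0.28 dz -0.01 az 0.000
dx 0.35 dy 0.28 dz -0.01 az 0.000
dx 0.35 dy 0.28 dz -0.01 az 0.000
dx 0.35 dy 0.28 dz -0.01 az 0.000
dx 0.00 dy 0.00 dz 0.00 az 0.000
```

Request:
{"op": "move_arm", "data": {
  "plan": [
    {"dx": 0.35, "dy": 0.28, "dz": 0, "ax": 0, "ay": 0, "az": 0, "claw": 0},
    {"dx": 0.35, "dy": 0.28, "dz": 0, "ax": 0, "ay": 0, "az": 0, "claw": 0},
    {"dx": 0.35, "dy": 0.28, "dz": 0, "ax": 0, "ay": 0, "az": 0, "claw": 0},
    {"dx": 0.35, "dy": 0.28, "dz": 0, "ax": 0, "ay": 0, "az": 0, "claw": 0},
    {"dx": 0.35, "dy": 0.28, "dz": 0, "ax": 0, "ay": 0, "az": 0, "claw": 0},
    {"dx": 0.35, "dy": 0.28, "dz": 0, "ax": 0, "ay": 0, "az": 0, "claw": 0},
    {"dx": 0, "dy": 0, "dz": 0.4, "ax": 0, "ay": 0, "az": 0.03, "claw": 0},
    {"dx": 0, "dy": 0, "dz": 0.4, "ax": 0, "ay": 0, "az": 0, "claw": 0}
  ]
}}

```text
clock: 2.1
eef_pos: [0.5882, -0.1243, 0.1915]
ee_rot: [[-0.005, 1.0, -0.006], [1.0, 0.005, 0.005], [0.005, -0.006, -1.0]]
force: [-0.3, -0.4, -0.4]
grip_width: 0.0879
```

Run:
```python
from h import *
a=st()['eef_pos']; rows(lin(a,[.5857,-.1364,a[2]],1)+lin([.5857,-.1364,a[2]],[.5857,-.1364,.1],3))
```

```text
2.1 [ 0.5882 -0.1243  0.1915] F [-0.2894 -0.3686 -0.3634] M [-0.0683 -0.0907  0.0403] w 0.08792919052993005
[[-0.005   1.     -0.0056]
 [ 1.      0.005   0.0054]
 [ 0.0054 -0.0056 -1.    ]] [ 0.404   0.5625 -0.3693  1.706   0.2375  0.924  -0.0535]
dx -0.16 dy -0.03 dz -0.00 az 0.000
dx -0.00 dy 0.00 dz 0.41 az 0.000
dx -0.00 dy 0.00 dz 0.41 az 0.000
dx -0.00 dy 0.00 dz 0.41 az 0.000
```

Request:
{"op": "move_arm", "data": {
  "plan": [
    {"dx": -0.16, "dy": -0.03, "dz": 0, "ax": 0, "ay": 0, "az": 0, "claw": 0},
    {"dx": 0, "dy": 0, "dz": 0.3, "ax": 0, "ay": 0, "az": 0, "claw": 0},
    {"dx": 0, "dy": 0, "dz": 0.35, "ax": 0, "ay": 0, "az": 0, "claw": 0},
    {"dx": 0, "dy": 0, "dz": 0.35, "ax": 0, "ay": 0, "az": 0, "claw": 0},
    {"dx": 0, "dy": 0, "dz": 0.15, "ax": 0, "ay": 0, "az": 0, "claw": 0},
    {"dx": 0, "dy": 0, "dz": 0, "ax": 0, "ay": 0, "az": 0, "claw": 1},
    {"dx": 0, "dy": 0, "dz": 0, "ax": 0, "ay": 0, "az": 0, "claw": 1},
    {"dx": 0, "dy": 0, "dz": 0, "ax": 0, "ay": 0, "az": 0, "claw": 1}
  ]
}}

```text
clock: 3.1
eef_pos: [0.587, -0.1439, 0.1087]
ee_rot: [[0.0, 1.0, -0.001], [1.0, -0.0, 0.001], [0.001, -0.001, -1.0]]
force: [-0.7, 0.5, -1.0]
grip_width: 0.0605
```

Run:
```python
from h import *
st()
```

```text
3.1 [ 0.587  -0.1439  0.1087] F [-0.6962  0.4991 -0.9677] M [-0.0418 -0.1017 -0.0087] w 0.06048986407084657
[[ 0.0004  1.     -0.0012]
 [ 1.     -0.0004  0.001 ]
 [ 0.001  -0.0012 -1.    ]] [ 0.403   0.6755 -0.328   1.7448  0.2921  0.7709 -0.0697]
```

Request:
{"op": "move_arm", "data": {
  "plan": [
    {"dx": 0.1, "dy": 0, "dz": 0.1, "ax": 0, "ay": 0, "az": 0, "claw": 0.4},
    {"dx": 0, "dy": 0, "dz": 0, "ax": 0, "ay": 0, "az": 0, "claw": 1},
    {"dx": 0, "dy": 0, "dz": 0, "ax": 0, "ay": 0, "az": 0, "claw": 1},
    {"dx": 0, "dy": 0, "dz": 0, "ax": 0, "ay": 0, "az": 0, "claw": 1},
    {"dx": 0, "dy": 0, "dz": 0, "ax": 0, "ay": 0, "az": 0, "claw": 1},
    {"dx": 0, "dy": 0, "dz": 0, "ax": 0, "ay": 0, "az": 0, "claw": 1},
    {"dx": 0, "dy": 0, "dz": 0, "ax": 0, "ay": 0, "az": 0, "claw": 1},
    {"dx": 0, "dy": 0, "dz": 0, "ax": 0, "ay": 0, "az": 0, "claw": 1}
  ]
}}

```text
clock: 4.1
eef_pos: [0.5894, -0.1355, 0.1018]
ee_rot: [[-0.0, 1.0, 0.004], [1.0, 0.0, 0.001], [0.001, 0.004, -1.0]]
force: [1.1, 0.9, -0.5]
grip_width: 0.0168
```

Run:
```python
from h import *
st()
```

```text
4.1 [ 0.5894 -0.1355  0.1018] F [ 1.1216  0.9062 -0.4574] M [ 0.013  -0.1726  0.021 ] w 0.01682007896544815
[[-0.0005  1.      0.0039]
 [ 1.      0.0005  0.0011]
 [ 0.0011  0.0039 -1.    ]] [ 0.3871  0.6839 -0.325   1.7503  0.2973  0.7521 -0.0873]
```

Request:
{"op": "move_arm", "data": {
  "plan": [
    {"dx": 0.12, "dy": 0, "dz": 0, "ax": 0, "ay": 0, "az": 0, "claw": 1},
    {"dx": 0.12, "dy": 0, "dz": 0, "ax": 0, "ay": 0, "az": 0, "claw": 1},
    {"dx": 0.12, "dy": 0, "dz": 0, "ax": 0, "ay": 0, "az": 0, "claw": 1},
    {"dx": 0.12, "dy": 0, "dz": 0, "ax": 0, "ay": 0, "az": 0, "claw": 1},
    {"dx": 0.12, "dy": 0, "dz": 0, "ax": 0, "ay": 0, "az": 0, "claw": 1},
    {"dx": 0.12, "dy": 0, "dz": 0, "ax": 0, "ay": 0, "az": 0, "claw": 1},
    {"dx": 0.1, "dy": 0, "dz": 0, "ax": 0, "ay": 0, "az": 0, "claw": 1},
    {"dx": 0, "dy": 0, "dz": 0, "ax": 0, "ay": 0, "az": 0, "claw": 1}
  ]
}}

```text
clock: 5.1
eef_pos: [0.5895, -0.0714, 0.1018]
ee_rot: [[0.0, 1.0, 0.004], [1.0, -0.0, -0.001], [-0.001, 0.004, -1.0]]
force: [1.5, 0.7, -1.1]
grip_width: 0.0167
```

Run:
```python
from h import *
st()
```

```text
5.1 [ 0.5895 -0.0714  0.1018] F [ 1.4502  0.6617 -1.0552] M [ 0.202  -0.1859  0.0849] w 0.016707319475611784
[[ 0.0004  1.      0.0044]
 [ 1.     -0.0004 -0.0011]
 [-0.0011  0.0044 -1.    ]] [ 0.2812  0.6687 -0.3236  1.7809  0.2997  0.7359 -0.2009]
```

Request:
{"op": "move_arm", "data": {
  "plan": [
    {"dx": 0.05, "dy": 0, "dz": 0, "ax": 0, "ay": 0, "az": 0, "claw": 1},
    {"dx": 0.05, "dy": 0, "dz": 0, "ax": 0, "ay": 0, "az": 0, "claw": 1},
    {"dx": 0.05, "dy": 0, "dz": 0, "ax": 0, "ay": 0, "az": 0, "claw": 1},
    {"dx": 0.05, "dy": 0, "dz": 0, "ax": 0, "ay": 0, "az": 0, "claw": 1},
    {"dx": 0.05, "dy": 0, "dz": 0, "ax": 0, "ay": 0, "az": 0, "claw": 1},
    {"dx": 0, "dy": 0, "dz": 0, "ax": 0, "ay": 0, "az": 0, "claw": 1},
    {"dx": 0, "dy": 0, "dz": 0, "ax": 0, "ay": 0, "az": 0, "claw": 1},
    {"dx": 0, "dy": 0, "dz": 0, "ax": 0, "ay": 0, "az": 0, "claw": 1}
  ]
}}

```text
clock: 6.1
eef_pos: [0.5896, -0.0614, 0.1018]
ee_rot: [[0.008, 1.0, 0.004], [1.0, -0.007, -0.012], [-0.012, 0.004, -1.0]]
force: [1.8, -2.6, -0.5]
grip_width: 0.0172
```

Run:
```python
from h import *
st(); t=snap('top','t1.png'); s=snap('side','s1.png'); import pickle; pickle.dump((t,s),open('c1.pkl','wb'))
a=cv2.resize(t['pixels'][185:265,195:335],None,fx=5,fy=5,interpolation=cv2.INTER_CUBIC);
cv2.imwrite('pics/t1z.png',a)
b=cv2.resize(s['pixels'][240:320,220:340],None,fx=6,fy=6,interpolation=cv2.INTER_CUBIC);cv2.imwrite('pics/s1z.png',b)
```

```text
6.1 [ 0.5896 -0.0614  0.1018] F [ 1.8333 -2.568  -0.5132] M [-0.557  -0.2234 -0.0305] w 0.017167159071076944
[[ 0.0075  1.      0.0042]
 [ 0.9999 -0.0075 -0.0119]
 [-0.0118  0.0043 -0.9999]] [ 0.2521  0.6656 -0.3142  1.7849  0.3068  0.7348 -0.2358]
```

View pics/s1z.png

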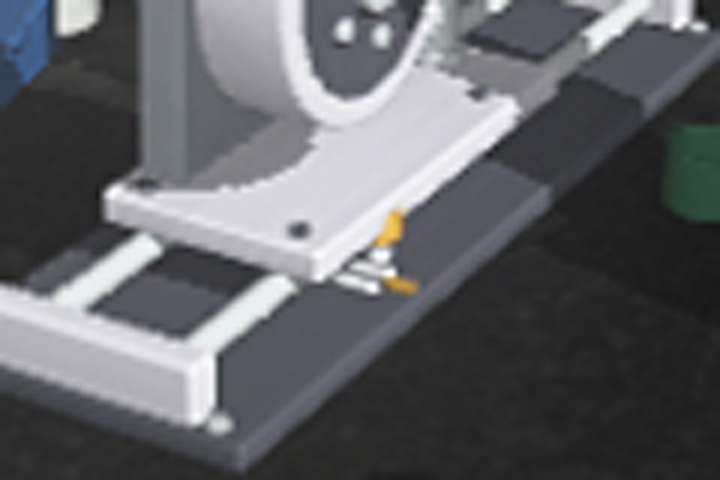

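The plunger (390,225) sits just before the first rib (375,265), with the station line at (400,285). I'll keep pushing.

Request:
{"op": "move_arm", "data": {
  "plan": [
    {"dx": 0.06, "dy": 0, "dz": 0, "ax": 0, "ay": 0, "az": 0, "claw": 1},
    {"dx": 0.07, "dy": 0, "dz": 0, "ax": 0, "ay": 0, "az": 0, "claw": 1},
    {"dx": 0.07, "dy": 0, "dz": 0, "ax": 0, "ay": 0, "az": 0, "claw": 1},
    {"dx": 0, "dy": 0, "dz": 0, "ax": 0, "ay": 0, "az": 0, "claw": 1},
    {"dx": 0, "dy": 0, "dz": 0, "ax": 0, "ay": 0, "az": 0, "claw": 1},
    {"dx": 0, "dy": 0, "dz": 0, "ax": 0, "ay": 0, "az": 0, "claw": 1},
    {"dx": 0, "dy": 0, "dz": 0, "ax": 0, "ay": 0, "az": 0, "claw": 1},
    {"dx": 0, "dy": 0, "dz": 0, "ax": 0, "ay": 0, "az": 0, "claw": 1}
  ]
}}

```text
clock: 7.2
eef_pos: [0.5896, -0.061, 0.1018]
ee_rot: [[0.016, 1.0, 0.003], [0.999, -0.016, -0.029], [-0.029, 0.004, -1.0]]
force: [1.7, -3.9, -1.9]
grip_width: 0.0168
```

Run:
```python
from h import *
st();
```

```text
7.2 [ 0.5896 -0.061   0.1018] F [ 1.6879 -3.9469 -1.9418] M [-0.6141 -0.273   0.1013] w 0.016781801620524752
[[ 0.0162  0.9999  0.0032]
 [ 0.9994 -0.0161 -0.0294]
 [-0.0293  0.0037 -0.9996]] [ 0.2315  0.6634 -0.2993  1.7863  0.3187  0.7364 -0.2623]
```

Request:
{"op": "move_arm", "data": {
  "plan": [
    {"dx": 0.12, "dy": 0, "dz": 0, "ax": 0, "ay": 0.025, "az": 0.005, "claw": 1},
    {"dx": 0.12, "dy": 0, "dz": 0, "ax": 0, "ay": 0.02, "az": 0.005, "claw": 1},
    {"dx": 0, "dy": 0, "dz": 0, "ax": 0, "ay": 0, "az": 0, "claw": 1},
    {"dx": 0, "dy": 0, "dz": 0, "ax": 0, "ay": 0, "az": 0, "claw": 1},
    {"dx": 0, "dy": 0, "dz": 0, "ax": 0, "ay": 0, "az": 0, "claw": 1},
    {"dx": 0, "dy": 0, "dz": 0, "ax": 0, "ay": 0, "az": 0, "claw": 1},
    {"dx": 0, "dy": 0, "dz": 0, "ax": 0, "ay": 0, "az": 0, "claw": 1},
    {"dx": 0, "dy": 0, "dz": 0, "ax": 0, "ay": 0, "az": 0, "claw": 1}
  ]
}}

```text
clock: 8.2
eef_pos: [0.5896, -0.0486, 0.1019]
ee_rot: [[0.033, 0.999, 0.004], [0.999, -0.033, 0.034], [0.034, 0.003, -0.999]]
force: [1.3, -4.7, -1.5]
grip_width: 0.0167
```

Run:
```python
from h import *
st();
```

```text
8.2 [ 0.5896 -0.0486  0.1019] F [ 1.2897 -4.6897 -1.5029] M [-1.1575 -0.2634  0.1549] w 0.016705861806103676
[[ 0.0328  0.9995  0.004 ]
 [ 0.9989 -0.0329  0.0343]
 [ 0.0344  0.0028 -0.9994]] [ 0.2742  0.6702 -0.3416  1.7828  0.2643  0.7309 -0.2285]
```

Request:
{"op": "move_arm", "data": {
  "plan": [
    {"dx": -0.05, "dy": 0, "dz": 0, "ax": 0, "ay": -0.02, "az": 0.01, "claw": 1},
    {"dx": -0.02, "dy": 0, "dz": 0, "ax": 0, "ay": 0, "az": 0, "claw": 1},
    {"dx": 0, "dy": 0, "dz": 0, "ax": 0, "ay": 0, "az": 0, "claw": 1},
    {"dx": 0, "dy": 0, "dz": 0, "ax": 0, "ay": 0, "az": 0, "claw": 1},
    {"dx": 0, "dy": 0, "dz": 0, "ax": 0, "ay": 0, "az": 0, "claw": 1},
    {"dx": 0, "dy": 0, "dz": 0, "ax": 0, "ay": 0, "az": 0, "claw": 1},
    {"dx": 0, "dy": 0, "dz": 0, "ax": 0, "ay": 0, "az": 0, "claw": 1},
    {"dx": 0, "dy": 0, "dz": 0, "ax": 0, "ay": 0, "az": 0, "claw": 1}
  ]
}}

```text
clock: 9.2
eef_pos: [0.5897, -0.0497, 0.1019]
ee_rot: [[0.046, 0.999, 0.003], [0.999, -0.046, 0.009], [0.009, 0.003, -1.0]]
force: [2.4, -1.4, -2.0]
grip_width: 0.0169
```

Run:
```python
from h import *
st(); t=snap('top','t2.png'); s=snap('side','s2.png'); import pickle; pickle.dump((t,s),open('c2.pkl','wb'))
b=cv2.resize(s['pixels'][180:320,200:340],None,fx=4.2,fy=4.2,interpolation=cv2.INTER_CUBIC);cv2.imwrite('pics/s2z.png',b)
```

```text
9.2 [ 0.5897 -0.0497  0.1019] F [ 2.3948 -1.4348 -1.9889] M [-0.382  -0.2746  0.2733] w 0.01694377728387645
[[ 0.0456  0.999   0.0034]
 [ 0.9989 -0.0456  0.0089]
 [ 0.0091  0.0029 -1.    ]] [ 0.247   0.6661 -0.3196  1.785   0.2811  0.732  -0.2641]
```

View pics/s2z.png

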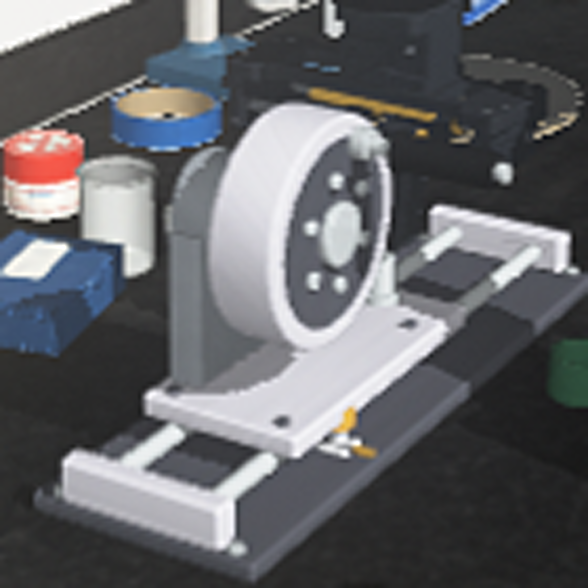

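Run:
```python
from m import *
def aty(px,x):  # intersect with plane x
    o,d=ray(s,*px); return o+d*(x-o[0])/d[0]
for a,b,x in(((420,362),(348,420),.537),((371,392),(296,456),.53),((571,126),(503,173),.46)):
    print(aty(S(*a),x),aty(S(*b),x))
print(aty(S(366,451),.5272))
```

```text
[ 0.537  -0.0085  0.0297] [0.537  0.0763 0.0299]
[0.53   0.0634 0.0434] [0.53   0.1434 0.0411]
[ 0.46   -0.0309  0.1838] [0.46   0.0555 0.1842]
[0.5272 0.0728 0.0118]
```

Request:
{"op": "move_arm", "data": {
  "plan": [
    {"dx": 0, "dy": 0, "dz": 0, "ax": 0, "ay": 0, "az": 0, "claw": 0.4},
    {"dx": 0, "dy": 0, "dz": 0, "ax": 0, "ay": 0, "az": 0, "claw": 0.4},
    {"dx": 0, "dy": 0, "dz": 0, "ax": 0, "ay": 0, "az": 0, "claw": 0.4},
    {"dx": 0, "dy": 0, "dz": -0.5, "ax": 0, "ay": 0, "az": 0, "claw": 0.4},
    {"dx": 0, "dy": 0, "dz": -0.7, "ax": 0, "ay": 0, "az": 0, "claw": 0.4},
    {"dx": 0, "dy": 0, "dz": -0.7, "ax": 0, "ay": 0, "az": 0, "claw": 0.4},
    {"dx": 0, "dy": -0.2, "dz": -0.2, "ax": 0, "ay": 0, "az": 0.1, "claw": 0.4},
    {"dx": 0, "dy": -0.2, "dz": 0, "ax": 0, "ay": 0, "az": 0.1, "claw": 0.4}
  ]
}}

```text
clock: 10.3
eef_pos: [0.5581, -0.0456, 0.2638]
ee_rot: [[0.361, 0.933, -0.0], [0.933, -0.361, 0.012], [0.011, -0.005, -1.0]]
force: [-1.2, 0.5, -0.4]
grip_width: 0.0527
```

Run:
```python
from h import *
a=st()['eef_pos']; rows(lin(a,[.4925,.052,.26],8),[-9.5]*8)
```

```text
10.3 [ 0.5581 -0.0456  0.2638] F [-1.1501  0.5304 -0.4266] M [-0.0505 -0.0513 -0.0214] w 0.05272327439777628
[[ 0.361   0.9326 -0.0002]
 [ 0.9325 -0.3609  0.0123]
 [ 0.0115 -0.0046 -0.9999]] [ 0.261   0.3984 -0.3256  1.7592  0.1327  1.0065 -0.4812]
dx 0.11 dy -0.16 dz 0.01 az 0.106
dx 0.08 dy -0.18 dz 0.01 az 0.106
dx 0.05 dy -0.19 dz 0.01 az 0.106
dx 0.02 dy -0.19 dz 0.01 az 0.106
dx -0.01 dy -0.20 dz 0.01 az 0.106
dx -0.04 dy -0.19 dz 0.01 az 0.106
dx -0.07 dy -0.18 dz 0.01 az 0.106
dx -0.10 dy -0.17 dz 0.01 az 0.106
```

Request:
{"op": "move_arm", "data": {
  "plan": [
    {"dx": 0.11, "dy": -0.16, "dz": 0, "ax": 0, "ay": 0, "az": 0.095, "claw": 0.4},
    {"dx": 0.08, "dy": -0.18, "dz": 0, "ax": 0, "ay": 0, "az": 0.095, "claw": 0.4},
    {"dx": 0.05, "dy": -0.19, "dz": 0, "ax": 0, "ay": 0, "az": 0.095, "claw": 0.4},
    {"dx": 0.02, "dy": -0.19, "dz": 0, "ax": 0, "ay": 0, "az": 0.095, "claw": 0.4},
    {"dx": -0.01, "dy": -0.2, "dz": 0, "ax": 0, "ay": 0, "az": 0.095, "claw": 0.4},
    {"dx": -0.04, "dy": -0.19, "dz": 0, "ax": 0, "ay": 0, "az": 0.095, "claw": 0.4},
    {"dx": -0.07, "dy": -0.18, "dz": 0, "ax": 0, "ay": 0, "az": 0.095, "claw": 0.4},
    {"dx": -0.1, "dy": -0.15, "dz": 0, "ax": 0, "ay": 0, "az": 0.07, "claw": 0.4}
  ]
}}

```text
clock: 11.3
eef_pos: [0.4848, 0.0509, 0.2658]
ee_rot: [[1.0, 0.006, -0.001], [0.006, -1.0, 0.013], [-0.0, -0.013, -1.0]]
force: [-0.1, 0.5, 0.3]
grip_width: 0.053
```

Run:
```python
from h import *
a=st()['eef_pos']; rows([[.4925,.052,.26],[.4925,.052,.184]]); s=snap('side','s3.png')
b=cv2.resize(s['pixels'][160:320,200:340],None,fx=3.7,fy=3.7,interpolation=cv2.INTER_CUBIC);cv2.imwrite('pics/s3z.png',b)
```

```text
11.3 [0.4848 0.0509 0.2658] F [-0.1215  0.5374  0.3472] M [-0.0229 -0.0126 -0.0162] w 0.05299539901186128
[[ 1.      0.0058 -0.0006]
 [ 0.0058 -0.9999  0.0134]
 [-0.0005 -0.0134 -0.9999]] [-0.0473  0.2564 -0.1655  1.9426  0.0352  0.944  -1.7931]
dx 0.10 dy -0.01 dz 0.08 az 0.000
dx 0.00 dy 0.01 dz 1.01 az 0.000
```

View pics/s3z.png

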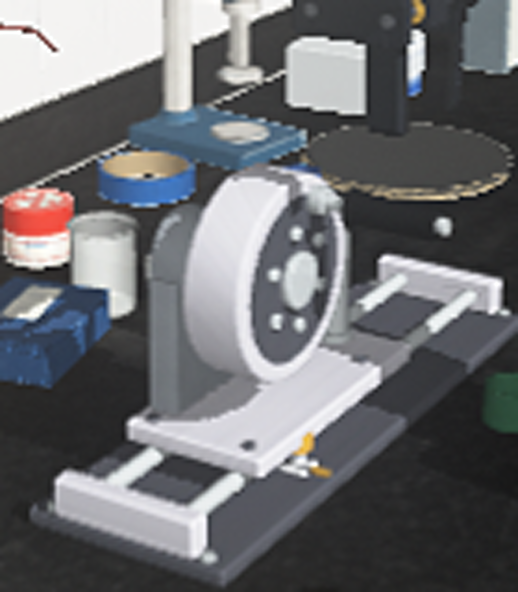

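Request:
{"op": "move_arm", "data": {
  "plan": [
    {"dx": 0.1, "dy": -0.01, "dz": 0.08, "ax": -0.008, "ay": 0, "az": 0, "claw": 0.4},
    {"dx": 0, "dy": 0, "dz": 0.3, "ax": 0, "ay": 0, "az": 0, "claw": 0.4},
    {"dx": 0, "dy": 0, "dz": 0.3, "ax": 0, "ay": 0, "az": 0, "claw": 0.4},
    {"dx": 0, "dy": 0, "dz": 0.2, "ax": 0, "ay": 0, "az": 0, "claw": 0.4},
    {"dx": 0, "dy": 0, "dz": 0.1, "ax": 0, "ay": 0, "az": 0, "claw": 0.4},
    {"dx": 0, "dy": 0, "dz": 0, "ax": 0, "ay": 0, "az": 0, "claw": 0.4},
    {"dx": 0, "dy": 0, "dz": 0, "ax": 0, "ay": 0, "az": 0, "claw": 0.4},
    {"dx": 0, "dy": 0, "dz": 0, "ax": 0, "ay": 0, "az": 0, "claw": 0.4}
  ]
}}

```text
clock: 12.35
eef_pos: [0.4955, 0.0526, 0.1903]
ee_rot: [[1.0, 0.012, 0.003], [0.012, -1.0, -0.0], [0.003, 0.0, -1.0]]
force: [0.3, -0.5, -0.2]
grip_width: 0.0528
```

Run:
```python
from h import *
a=st()['eef_pos']; rows([[.4925,.052,.184]]); t=snap('top','t4.png'); s=snap('side','s4.png')
b=cv2.resize(s['pixels'][160:320,230:370],None,fx=3.7,fy=3.7,interpolation=cv2.INTER_CUBIC);cv2.imwrite('pics/s4z.png',b)
```

```text
12.35 [0.4955 0.0526 0.1903] F [ 0.3277 -0.4533 -0.1768] M [ 0.0023 -0.0361  0.0265] w 0.05279917707929473
[[ 0.9999  0.0123  0.0026]
 [ 0.0123 -0.9999 -0.0002]
 [ 0.0026  0.0003 -1.    ]] [-0.0688  0.3786 -0.1556  1.9874  0.0827  0.7789 -1.8308]
dx -0.04 dy 0.01 dz 0.08 az 0.000
```

View pics/s4z.png

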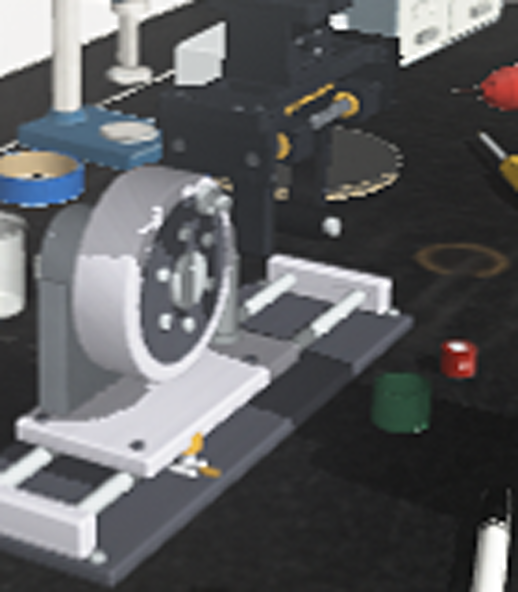

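The fingers straddle the handle, with the pin tip visible at (332,226) in the crop. I'll lower 5 mm and close.

Request:
{"op": "move_arm", "data": {
  "plan": [
    {"dx": -0.04, "dy": 0, "dz": 0.08, "ax": 0, "ay": 0, "az": 0, "claw": 0.5},
    {"dx": 0, "dy": 0, "dz": 0, "ax": 0, "ay": 0, "az": 0, "claw": 0.8},
    {"dx": 0, "dy": 0, "dz": 0, "ax": 0, "ay": 0, "az": 0, "claw": 1},
    {"dx": 0, "dy": 0, "dz": 0, "ax": 0, "ay": 0, "az": 0, "claw": 1},
    {"dx": 0, "dy": 0, "dz": 0, "ax": 0, "ay": 0, "az": 0, "claw": 1},
    {"dx": 0, "dy": 0, "dz": 0, "ax": 0, "ay": 0, "az": 0, "claw": 1},
    {"dx": 0, "dy": 0, "dz": 0, "ax": 0, "ay": 0, "az": 0, "claw": 1},
    {"dx": 0, "dy": 0, "dz": 0, "ax": 0, "ay": 0, "az": 0, "claw": 1}
  ],
  "grip_force": 35
}}

```text
clock: 13.45
eef_pos: [0.4923, 0.0526, 0.1841]
ee_rot: [[1.0, 0.012, 0.003], [0.012, -1.0, -0.0], [0.003, 0.0, -1.0]]
force: [-0.8, 0.1, -0.3]
grip_width: 0.0181
```

Run:
```python
from h import *
st()
```

```text
13.45 [0.4923 0.0526 0.1841] F [-0.8363  0.051  -0.3019] M [-0.009   0.0174 -0.0732] w 0.018086869100308014
[[ 0.9999  0.0121  0.0029]
 [ 0.0121 -0.9999 -0.0001]
 [ 0.0029  0.0002 -1.    ]] [-0.0703  0.3832 -0.1552  1.9999  0.0849  0.7616 -1.8345]
```

```bash
cat > crank.py <<'E'
from h import *
import sys,json,os
step=float(sys.argv[1]); adv=float(sys.argv[2])   # lead per row (m), expected advance per row (m)
s=arm.read_state(); p=np.array(s['eef_pos']); Rm=np.array(s['ee_rot'])
C=np.array(json.load(open('C.json')))  # yc,zc of TCP circle
r=.05; d=p[1:]-C; th=np.arctan2(-d[0],d[1]); rad=np.hypot(*d)
tang=np.array([-np.cos(th),-np.sin(th)]); radv=np.array([-np.sin(th),np.cos(th)])
F=np.array(s['force'])[1:]; 
log=json.load(open('log.json')) if os.path.exists('log.json') else []
log.append([s['clock'],*p,*s['force'],*s['ft_torque']]); json.dump(log,open('log.json','w'))
print('t %.2f th %.3f rad %.4f x %.4f Ft %.2f Fr %.2f w %.4f'%(s['clock'],th,rad,p[0],F@tang,F@radv,s['grip_width']),'F',s['force'])
rv=Ro.from_matrix(Rm.T@np.diag([1,-1,-1.])).as_rotvec()/(np.pi/2)
print('tilt fix ax %.3f ay %.3f az %.3f; dx %.2f'%(*rv,(.4925-p[0])/.075))
for k in range(8):
    a=th+k*adv/r
    b=a+step/r
    D=r*np.array([-np.sin(b)+np.sin(a),np.cos(b)-np.cos(a)])
    if k==0: D+=np.clip(r-rad,-.003,.003)*radv*.5
    print('dy %.3f dz %.3f'%(-D[0]/.075,-D[1]/.075))
E
echo '[0.0725,0.1382]' > C.json; python3 crank.py 0.0025 0.0025
```

```text
t 13.45 th 0.409 rad 0.0500 x 0.4923 Ft 0.07 Fr -0.30 w 0.0181 F [-0.8363  0.051  -0.3019]
tilt fix ax 0.000 ay -0.002 az 0.008; dx 0.00
dy 0.030 dz 0.014
dy 0.029 dz 0.016
dy 0.029 dz 0.017
dy 0.028 dz 0.018
dy 0.027 dz 0.020
dy 0.026 dz 0.021
dy 0.025 dz 0.022
dy 0.024 dz 0.024
```

Request:
{"op": "move_arm", "data": {
  "plan": [
    {"dx": 0, "dy": 0.03, "dz": 0.014, "ax": 0, "ay": 0, "az": 0.008, "claw": 1},
    {"dx": 0, "dy": 0.03, "dz": 0.016, "ax": 0, "ay": 0, "az": 0, "claw": 1},
    {"dx": 0, "dy": 0.03, "dz": 0.017, "ax": 0, "ay": 0, "az": 0, "claw": 1},
    {"dx": 0, "dy": 0.03, "dz": 0.018, "ax": 0, "ay": 0, "az": 0, "claw": 1},
    {"dx": 0, "dy": 0.03, "dz": 0.02, "ax": 0, "ay": 0, "az": 0, "claw": 1},
    {"dx": 0, "dy": 0.03, "dz": 0.021, "ax": 0, "ay": 0, "az": 0, "claw": 1},
    {"dx": 0, "dy": 0.03, "dz": 0.022, "ax": 0, "ay": 0, "az": 0, "claw": 1},
    {"dx": 0, "dy": 0.03, "dz": 0.024, "ax": 0, "ay": 0, "az": 0, "claw": 1}
  ]
}}

```text
clock: 14.45
eef_pos: [0.4922, 0.0355, 0.1719]
ee_rot: [[1.0, 0.001, 0.003], [0.001, -1.0, 0.002], [0.003, -0.002, -1.0]]
force: [-0.3, 3.5, -0.4]
grip_width: 0.0183
```

```bash
python3 crank.py 0.0025 0.0025
```

```text
t 14.45 th 0.832 rad 0.0500 x 0.4922 Ft -2.04 Fr -2.88 w 0.0183 F [-0.2612  3.4987 -0.4322]
tilt fix ax -0.001 ay -0.002 az 0.001; dx 0.00
dy 0.022 dz 0.025
dy 0.021 dz 0.026
dy 0.019 dz 0.027
dy 0.018 dz 0.028
dy 0.016 dz 0.029
dy 0.015 dz 0.030
dy 0.013 dz 0.031
dy 0.012 dz 0.031
```

```bash
sed -i 's/range(8)/range(16)/' crank.py; rm -f log.json; python3 crank.py 0.0024 0.0025|tail -16|tr '\n' ';'
```

```text
dy 0.021 dz 0.024;dy 0.020 dz 0.025;dy 0.018 dz 0.026;dy 0.017 dz 0.027;dy 0.016 dz 0.028;dy 0.014 dz 0.029;dy 0.013 dz 0.029;dy 0.011 dz 0.030;dy 0.010 dz 0.030;dy 0.008 dz 0.031;dy 0.007 dz 0.031;dy 0.005 dz 0.032;dy 0.004 dz 0.032;dy 0.002 dz 0.032;dy 0.000 dz 0.032;dy -0.001 dz 0.032;
```

Request:
{"op": "move_arm", "data": {
  "plan": [
    {"dx": 0, "dy": 0.021, "dz": 0.024, "ax": 0, "ay": 0, "az": 0, "claw": 1},
    {"dx": 0, "dy": 0.02, "dz": 0.025, "ax": 0, "ay": 0, "az": 0, "claw": 1},
    {"dx": 0, "dy": 0.018, "dz": 0.026, "ax": 0, "ay": 0, "az": 0, "claw": 1},
    {"dx": 0, "dy": 0.017, "dz": 0.027, "ax": 0, "ay": 0, "az": 0, "claw": 1},
    {"dx": 0, "dy": 0.016, "dz": 0.028, "ax": 0, "ay": 0, "az": 0, "claw": 1},
    {"dx": 0, "dy": 0.014, "dz": 0.029, "ax": 0, "ay": 0, "az": 0, "claw": 1},
    {"dx": 0, "dy": 0.013, "dz": 0.029, "ax": 0, "ay": 0, "az": 0, "claw": 1},
    {"dx": 0, "dy": 0.011, "dz": 0.03, "ax": 0, "ay": 0, "az": 0, "claw": 1}
  ]
}}

```text
clock: 15.45
eef_pos: [0.4922, 0.0254, 0.1546]
ee_rot: [[1.0, 0.001, 0.003], [0.001, -1.0, 0.002], [0.003, -0.002, -1.0]]
force: [-2.5, 3.8, 2.0]
grip_width: 0.0182
```

```bash
python3 crank.py 0.0024 0.0025
```

```text
t 15.45 th 1.235 rad 0.0499 x 0.4922 Ft -3.09 Fr -2.91 w 0.0182 F [-2.472   3.7649  1.9558]
tilt fix ax -0.001 ay -0.002 az 0.001; dx 0.00
dy 0.011 dz 0.030
dy 0.008 dz 0.031
dy 0.007 dz 0.031
dy 0.005 dz 0.032
dy 0.004 dz 0.032
dy 0.002 dz 0.032
dy 0.000 dz 0.032
dy -0.001 dz 0.032
dy -0.003 dz 0.032
dy -0.004 dz 0.032
dy -0.006 dz 0.031
dy -0.008 dz 0.031
dy -0.009 dz 0.031
dy -0.011 dz 0.030
dy -0.012 dz 0.030
dy -0.014 dz 0.029
```

Request:
{"op": "move_arm", "data": {
  "plan": [
    {"dx": 0, "dy": 0.01, "dz": 0.03, "ax": 0, "ay": 0, "az": 0, "claw": 1},
    {"dx": 0, "dy": 0.008, "dz": 0.031, "ax": 0, "ay": 0, "az": 0, "claw": 1},
    {"dx": 0, "dy": 0.007, "dz": 0.031, "ax": 0, "ay": 0, "az": 0, "claw": 1},
    {"dx": 0, "dy": 0.005, "dz": 0.032, "ax": 0, "ay": 0, "az": 0, "claw": 1},
    {"dx": 0, "dy": 0.004, "dz": 0.032, "ax": 0, "ay": 0, "az": 0, "claw": 1},
    {"dx": 0, "dy": 0.002, "dz": 0.032, "ax": 0, "ay": 0, "az": 0, "claw": 1},
    {"dx": 0, "dy": 0, "dz": 0.032, "ax": 0, "ay": 0, "az": 0, "claw": 1},
    {"dx": 0, "dy": -0.001, "dz": 0.032, "ax": 0, "ay": 0, "az": 0, "claw": 1}
  ]
}}

```text
clock: 16.45
eef_pos: [0.4922, 0.0229, 0.1347]
ee_rot: [[1.0, 0.002, 0.003], [0.002, -1.0, 0.002], [0.003, -0.002, -1.0]]
force: [-2.0, 4.0, 4.4]
grip_width: 0.0182
```

```bash
python3 crank.py 0.0024 0.0025
```

```text
t 16.45 th 1.642 rad 0.0497 x 0.4922 Ft -4.12 Fr -4.29 w 0.0182 F [-2.0246  3.9901  4.4094]
tilt fix ax -0.002 ay -0.002 az 0.001; dx 0.00
dy -0.001 dz 0.032
dy -0.005 dz 0.032
dy -0.006 dz 0.031
dy -0.008 dz 0.031
dy -0.009 dz 0.031
dy -0.011 dz 0.030
dy -0.012 dz 0.030
dy -0.014 dz 0.029
dy -0.015 dz 0.028
dy -0.017 dz 0.027
dy -0.018 dz 0.026
dy -0.019 dz 0.026
dy -0.020 dz 0.025
dy -0.022 dz 0.024
dy -0.023 dz 0.022
dy -0.024 dz 0.021
```

Request:
{"op": "move_arm", "data": {
  "plan": [
    {"dx": 0, "dy": -0.014, "dz": 0.032, "ax": 0, "ay": 0, "az": 0, "claw": 1},
    {"dx": 0, "dy": -0.008, "dz": 0.032, "ax": 0, "ay": 0, "az": 0, "claw": 1},
    {"dx": 0, "dy": -0.008, "dz": 0.031, "ax": 0, "ay": 0, "az": 0, "claw": 1},
    {"dx": 0, "dy": -0.01, "dz": 0.031, "ax": 0, "ay": 0, "az": 0, "claw": 1},
    {"dx": 0, "dy": -0.011, "dz": 0.031, "ax": 0, "ay": 0, "az": 0, "claw": 1},
    {"dx": 0, "dy": -0.013, "dz": 0.03, "ax": 0, "ay": 0, "az": 0, "claw": 1},
    {"dx": 0, "dy": -0.014, "dz": 0.03, "ax": 0, "ay": 0, "az": 0, "claw": 1},
    {"dx": 0, "dy": -0.016, "dz": 0.029, "ax": 0, "ay": 0, "az": 0, "claw": 1}
  ]
}}

```text
clock: 17.45
eef_pos: [0.4923, 0.0286, 0.1151]
ee_rot: [[1.0, 0.001, 0.003], [0.001, -1.0, 0.0], [0.003, -0.0, -1.0]]
force: [-1.5, 0.8, 5.0]
grip_width: 0.0184
```

```bash
python3 crank.py 0.0024 0.0025
```

```text
t 17.45 th 2.056 rad 0.0496 x 0.4923 Ft -4.04 Fr -3.06 w 0.0184 F [-1.4959  0.8255  4.9965]
tilt fix ax -0.000 ay -0.002 az 0.000; dx 0.00
dy -0.013 dz 0.029
dy -0.017 dz 0.027
dy -0.018 dz 0.026
dy -0.020 dz 0.025
dy -0.021 dz 0.024
dy -0.022 dz 0.023
dy -0.023 dz 0.022
dy -0.024 dz 0.021
dy -0.025 dz 0.020
dy -0.026 dz 0.018
dy -0.027 dz 0.017
dy -0.028 dz 0.016
dy -0.029 dz 0.014
dy -0.029 dz 0.013
dy -0.030 dz 0.011
dy -0.030 dz 0.010
```

Request:
{"op": "move_arm", "data": {
  "plan": [
    {"dx": 0, "dy": -0.02, "dz": 0.026, "ax": 0, "ay": 0, "az": 0, "claw": 1},
    {"dx": 0, "dy": -0.02, "dz": 0.026, "ax": 0, "ay": 0, "az": 0, "claw": 1},
    {"dx": 0, "dy": -0.02, "dz": 0.025, "ax": 0, "ay": 0, "az": 0, "claw": 1},
    {"dx": 0, "dy": -0.021, "dz": 0.024, "ax": 0, "ay": 0, "az": 0, "claw": 1},
    {"dx": 0, "dy": -0.022, "dz": 0.023, "ax": 0, "ay": 0, "az": 0, "claw": 1},
    {"dx": 0, "dy": -0.023, "dz": 0.022, "ax": 0, "ay": 0, "az": 0, "claw": 1},
    {"dx": 0, "dy": -0.024, "dz": 0.021, "ax": 0, "ay": 0, "az": 0, "claw": 1},
    {"dx": 0, "dy": -0.025, "dz": 0.02, "ax": 0, "ay": 0, "az": 0, "claw": 1}
  ]
}}

```text
clock: 18.45
eef_pos: [0.4923, 0.04, 0.1007]
ee_rot: [[1.0, -0.001, 0.002], [-0.001, -1.0, -0.003], [0.002, 0.003, -1.0]]
force: [-2.4, -0.5, 8.4]
grip_width: 0.0179
```

```bash
python3 crank.py 0.0024 0.0025
```

```text
t 18.45 th 2.428 rad 0.0497 x 0.4923 Ft -5.87 Fr -6.02 w 0.0179 F [-2.4269 -0.4938  8.3966]
tilt fix ax 0.002 ay -0.002 az -0.000; dx 0.00
dy -0.023 dz 0.022
dy -0.026 dz 0.019
dy -0.027 dz 0.018
dy -0.027 dz 0.016
dy -0.028 dz 0.015
dy -0.029 dz 0.014
dy -0.030 dz 0.012
dy -0.030 dz 0.011
dy -0.031 dz 0.009
dy -0.031 dz 0.008
dy -0.031 dz 0.006
dy -0.032 dz 0.004
dy -0.032 dz 0.003
dy -0.032 dz 0.001
dy -0.032 dz -0.000
dy -0.032 dz -0.002
```

```bash
python3 - <<'E'
import json,numpy as np
from scipy.optimize import least_squares
P=np.array([[.0526,.1841]]+[l[2:4] for l in json.load(open('log.json'))])
f=least_squares(lambda c:np.hypot(*(P-c).T)-.05,[.0725,.138]); print(f.x,f.fun)
f3=least_squares(lambda c:np.hypot(*(P-c[:2]).T)-c[2],[.0725,.138,.05]); print(f3.x,f3.fun)
json.dump(list(f.x),open('C.json','w'))
E
python3 crank.py .0024 .0025
```

```text
[0.07274393 0.13843123] [-8.59251235e-05  7.23832244e-05  3.04937925e-05 -1.36593743e-05
 -3.68218377e-05 -2.83116008e-06]
[0.07260605 0.13845122 0.04988558] [-4.52994955e-05  7.09241700e-05  7.99328187e-06 -3.52140349e-05
 -3.48641706e-05  3.64606291e-05]
t 18.45 th 2.427 rad 0.0500 x 0.4923 Ft -5.88 Fr -6.02 w 0.0179 F [-2.4269 -0.4938  8.3966]
tilt fix ax 0.002 ay -0.002 az -0.000; dx 0.00
dy -0.025 dz 0.020
dy -0.026 dz 0.019
dy -0.027 dz 0.018
dy -0.027 dz 0.016
dy -0.028 dz 0.015
dy -0.029 dz 0.014
dy -0.030 dz 0.012
dy -0.030 dz 0.011
dy -0.031 dz 0.009
dy -0.031 dz 0.008
dy -0.031 dz 0.006
dy -0.032 dz 0.004
dy -0.032 dz 0.003
dy -0.032 dz 0.001
dy -0.032 dz -0.000
dy -0.032 dz -0.002
```

Request:
{"op": "move_arm", "data": {
  "plan": [
    {"dx": 0, "dy": -0.027, "dz": 0.014, "ax": 0, "ay": 0, "az": 0, "claw": 1},
    {"dx": 0, "dy": -0.028, "dz": 0.014, "ax": 0, "ay": 0, "az": 0, "claw": 1},
    {"dx": 0, "dy": -0.028, "dz": 0.013, "ax": 0, "ay": 0, "az": 0, "claw": 1},
    {"dx": 0, "dy": -0.028, "dz": 0.011, "ax": 0, "ay": 0, "az": 0, "claw": 1},
    {"dx": 0, "dy": -0.029, "dz": 0.01, "ax": 0, "ay": 0, "az": 0, "claw": 1},
    {"dx": 0, "dy": -0.03, "dz": 0.009, "ax": 0, "ay": 0, "az": 0, "claw": 1},
    {"dx": 0, "dy": -0.03, "dz": 0.007, "ax": 0, "ay": 0, "az": 0, "claw": 1},
    {"dx": 0, "dy": -0.03, "dz": 0.006, "ax": 0, "ay": 0, "az": 0, "claw": 1}
  ]
}}

```text
clock: 19.45
eef_pos: [0.4923, 0.0499, 0.094]
ee_rot: [[1.0, -0.006, 0.001], [-0.006, -1.0, -0.012], [0.001, 0.012, -1.0]]
force: [-2.5, -3.2, 6.7]
grip_width: 0.0183
```

```bash
python3 crank.py 0.0024 0.0025
```

```text
t 19.45 th 2.666 rad 0.0499 x 0.4923 Ft -5.91 Fr -4.53 w 0.0183 F [-2.488  -3.1753  6.7359]
tilt fix ax 0.008 ay -0.001 az -0.004; dx 0.00
dy -0.029 dz 0.014
dy -0.029 dz 0.013
dy -0.030 dz 0.011
dy -0.031 dz 0.010
dy -0.031 dz 0.008
dy -0.031 dz 0.006
dy -0.032 dz 0.005
dy -0.032 dz 0.003
dy -0.032 dz 0.002
dy -0.032 dz 0.000
dy -0.032 dz -0.002
dy -0.032 dz -0.003
dy -0.032 dz -0.005
dy -0.031 dz -0.006
dy -0.031 dz -0.008
dy -0.031 dz -0.009
```

Request:
{"op": "move_arm", "data": {
  "plan": [
    {"dx": 0, "dy": -0.036, "dz": 0.01, "ax": 0.008, "ay": 0, "az": -0.004, "claw": 1},
    {"dx": 0, "dy": -0.036, "dz": 0.009, "ax": 0.003, "ay": 0, "az": 0, "claw": 1},
    {"dx": 0, "dy": -0.036, "dz": 0.008, "ax": 0.003, "ay": 0, "az": 0, "claw": 1},
    {"dx": 0, "dy": -0.036, "dz": 0.006, "ax": 0.003, "ay": 0, "az": 0, "claw": 1},
    {"dx": 0, "dy": -0.036, "dz": 0.005, "ax": 0.003, "ay": 0, "az": 0, "claw": 1},
    {"dx": 0, "dy": -0.036, "dz": 0.004, "ax": 0.003, "ay": 0, "az": 0, "claw": 1},
    {"dx": 0, "dy": -0.036, "dz": 0.002, "ax": 0.003, "ay": 0, "az": 0, "claw": 1},
    {"dx": 0, "dy": -0.036, "dz": 0.0, "ax": 0.003, "ay": 0, "az": 0, "claw": 1}
  ]
}}

```text
clock: 20.45
eef_pos: [0.4923, 0.06, 0.0903]
ee_rot: [[1.0, -0.008, -0.001], [-0.008, -1.0, 0.021], [-0.001, -0.021, -1.0]]
force: [-0.2, -4.9, 3.3]
grip_width: 0.0181
```

```bash
python3 crank.py 0.0026 0.0025
```

```text
t 20.45 th 2.883 rad 0.0498 x 0.4923 Ft -5.62 Fr -1.90 w 0.0181 F [-0.185  -4.9469  3.2722]
tilt fix ax -0.013 ay 0.001 az -0.005; dx 0.00
dy -0.033 dz 0.009
dy -0.034 dz 0.006
dy -0.034 dz 0.005
dy -0.035 dz 0.003
dy -0.035 dz 0.001
dy -0.035 dz -0.001
dy -0.035 dz -0.002
dy -0.034 dz -0.004
dy -0.034 dz -0.006
dy -0.034 dz -0.007
dy -0.033 dz -0.009
dy -0.033 dz -0.011
dy -0.032 dz -0.012
dy -0.032 dz -0.014
dy -0.031 dz -0.016
dy -0.030 dz -0.017
```

Request:
{"op": "move_arm", "data": {
  "plan": [
    {"dx": 0, "dy": -0.045, "dz": 0.008, "ax": -0.004, "ay": 0, "az": -0.005, "claw": 1},
    {"dx": 0, "dy": -0.045, "dz": 0.007, "ax": -0.002, "ay": 0, "az": 0, "claw": 1},
    {"dx": 0, "dy": -0.045, "dz": 0.005, "ax": 0, "ay": 0, "az": 0, "claw": 1},
    {"dx": 0, "dy": -0.045, "dz": 0.003, "ax": 0, "ay": 0, "az": 0, "claw": 1},
    {"dx": 0, "dy": -0.045, "dz": 0.001, "ax": 0, "ay": 0, "az": 0, "claw": 1},
    {"dx": 0, "dy": -0.045, "dz": -0.001, "ax": 0, "ay": 0, "az": 0, "claw": 1},
    {"dx": 0, "dy": -0.045, "dz": -0.003, "ax": 0, "ay": 0, "az": 0, "claw": 1},
    {"dx": 0, "dy": -0.045, "dz": -0.005, "ax": 0, "ay": 0, "az": 0, "claw": 1}
  ]
}}

```text
clock: 21.45
eef_pos: [0.4924, 0.078, 0.0887]
ee_rot: [[1.0, -0.007, -0.003], [-0.007, -1.0, -0.001], [-0.003, 0.001, -1.0]]
force: [-0.6, -6.2, 3.8]
grip_width: 0.0181
```

```bash
python3 crank.py 0.0026 0.0025
```

```text
t 21.45 th -3.036 rad 0.0500 x 0.4924 Ft -5.74 Fr -4.47 w 0.0181 F [-0.6468 -6.1741  3.8395]
tilt fix ax 0.001 ay 0.002 az -0.004; dx 0.00
dy -0.034 dz -0.005
dy -0.034 dz -0.006
dy -0.034 dz -0.008
dy -0.033 dz -0.010
dy -0.033 dz -0.011
dy -0.032 dz -0.013
dy -0.031 dz -0.014
dy -0.031 dz -0.016
dy -0.030 dz -0.018
dy -0.029 dz -0.019
dy -0.028 dz -0.020
dy -0.027 dz -0.022
dy -0.026 dz -0.023
dy -0.025 dz -0.024
dy -0.023 dz -0.026
dy -0.022 dz -0.027
```

Request:
{"op": "move_arm", "data": {
  "plan": [
    {"dx": 0, "dy": -0.042, "dz": -0.006, "ax": 0.001, "ay": 0, "az": -0.004, "claw": 1},
    {"dx": 0, "dy": -0.042, "dz": -0.008, "ax": 0.001, "ay": 0, "az": 0, "claw": 1},
    {"dx": 0, "dy": -0.041, "dz": -0.01, "ax": 0.001, "ay": 0, "az": 0, "claw": 1},
    {"dx": 0, "dy": -0.041, "dz": -0.012, "ax": 0, "ay": 0, "az": 0, "claw": 1},
    {"dx": 0, "dy": -0.04, "dz": -0.014, "ax": 0, "ay": 0, "az": 0, "claw": 1},
    {"dx": 0, "dy": -0.039, "dz": -0.016, "ax": 0, "ay": 0, "az": 0, "claw": 1},
    {"dx": 0, "dy": -0.038, "dz": -0.018, "ax": 0, "ay": 0, "az": 0, "claw": 1},
    {"dx": 0, "dy": -0.036, "dz": -0.02, "ax": 0, "ay": 0, "az": 0, "claw": 1}
  ]
}}

```text
clock: 22.45
eef_pos: [0.4923, 0.0951, 0.0937]
ee_rot: [[1.0, -0.006, -0.005], [-0.006, -1.0, -0.006], [-0.005, 0.006, -1.0]]
force: [1.7, -2.5, -5.6]
grip_width: 0.0185
```

```bash
python3 crank.py 0.0028 0.0025
```

```text
t 22.45 th -2.678 rad 0.0501 x 0.4923 Ft -4.70 Fr 3.87 w 0.0185 F [ 1.7481 -2.4763 -5.5658]
tilt fix ax 0.004 ay 0.003 az -0.004; dx 0.00
dy -0.033 dz -0.018
dy -0.032 dz -0.019
dy -0.031 dz -0.021
dy -0.030 dz -0.022
dy -0.029 dz -0.024
dy -0.028 dz -0.025
dy -0.026 dz -0.027
dy -0.025 dz -0.028
dy -0.023 dz -0.029
dy -0.022 dz -0.030
dy -0.020 dz -0.031
dy -0.019 dz -0.032
dy -0.017 dz -0.033
dy -0.016 dz -0.034
dy -0.014 dz -0.035
dy -0.012 dz -0.035
```

Request:
{"op": "move_arm", "data": {
  "plan": [
    {"dx": 0, "dy": -0.037, "dz": -0.012, "ax": 0.004, "ay": 0, "az": -0.004, "claw": 1},
    {"dx": 0, "dy": -0.036, "dz": -0.016, "ax": 0.001, "ay": 0.002, "az": 0, "claw": 1},
    {"dx": 0, "dy": -0.034, "dz": -0.018, "ax": 0.001, "ay": 0, "az": 0, "claw": 1},
    {"dx": 0, "dy": -0.033, "dz": -0.02, "ax": 0, "ay": 0, "az": 0, "claw": 1},
    {"dx": 0, "dy": -0.031, "dz": -0.022, "ax": 0, "ay": 0, "az": 0, "claw": 1},
    {"dx": 0, "dy": -0.029, "dz": -0.024, "ax": 0, "ay": 0, "az": 0, "claw": 1},
    {"dx": 0, "dy": -0.027, "dz": -0.026, "ax": 0, "ay": 0, "az": 0, "claw": 1},
    {"dx": 0, "dy": -0.025, "dz": -0.028, "ax": 0, "ay": 0, "az": 0, "claw": 1}
  ]
}}

```text
clock: 23.45
eef_pos: [0.4924, 0.113, 0.108]
ee_rot: [[1.0, -0.001, -0.003], [-0.001, -1.0, 0.002], [-0.003, -0.002, -1.0]]
force: [0.2, -5.1, -1.1]
grip_width: 0.0183
```

```bash
python3 crank.py 0.0026 0.0025
```

```text
t 23.45 th -2.218 rad 0.0505 x 0.4924 Ft -3.92 Fr -3.36 w 0.0183 F [ 0.2117 -5.0502 -1.1027]
tilt fix ax -0.001 ay 0.002 az -0.000; dx 0.00
dy -0.018 dz -0.030
dy -0.019 dz -0.029
dy -0.017 dz -0.030
dy -0.016 dz -0.031
dy -0.014 dz -0.032
dy -0.013 dz -0.032
dy -0.011 dz -0.033
dy -0.009 dz -0.033
dy -0.008 dz -0.034
dy -0.006 dz -0.034
dy -0.004 dz -0.034
dy -0.002 dz -0.035
dy -0.001 dz -0.035
dy 0.001 dz -0.035
dy 0.003 dz -0.035
dy 0.004 dz -0.034
```

Request:
{"op": "move_arm", "data": {
  "plan": [
    {"dx": 0, "dy": -0.017, "dz": -0.029, "ax": 0, "ay": 0, "az": 0, "claw": 1},
    {"dx": 0, "dy": -0.017, "dz": -0.029, "ax": 0, "ay": 0, "az": 0, "claw": 1},
    {"dx": 0, "dy": -0.015, "dz": -0.029, "ax": 0, "ay": 0, "az": 0, "claw": 1},
    {"dx": 0, "dy": -0.014, "dz": -0.03, "ax": 0, "ay": 0, "az": 0, "claw": 1},
    {"dx": 0, "dy": -0.012, "dz": -0.03, "ax": 0, "ay": 0, "az": 0, "claw": 1},
    {"dx": 0, "dy": -0.011, "dz": -0.031, "ax": 0, "ay": 0, "az": 0, "claw": 1},
    {"dx": 0, "dy": -0.009, "dz": -0.031, "ax": 0, "ay": 0, "az": 0, "claw": 1},
    {"dx": 0, "dy": -0.008, "dz": -0.032, "ax": 0, "ay": 0, "az": 0, "claw": 1}
  ]
}}

```text
clock: 24.45
eef_pos: [0.4924, 0.1222, 0.1273]
ee_rot: [[1.0, 0.0, -0.002], [0.0, -1.0, 0.003], [-0.002, -0.003, -1.0]]
force: [0.1, -4.2, -1.8]
grip_width: 0.0179
```

```bash
python3 crank.py 0.0024 0.0025
```

```text
t 24.45 th -1.792 rad 0.0507 x 0.4924 Ft -2.62 Fr -3.68 w 0.0179 F [ 0.1026 -4.1678 -1.7503]
tilt fix ax -0.002 ay 0.002 az 0.000; dx 0.00
dy -0.002 dz -0.032
dy -0.005 dz -0.032
dy -0.003 dz -0.032
dy -0.001 dz -0.032
dy 0.000 dz -0.032
dy 0.002 dz -0.032
dy 0.003 dz -0.032
dy 0.005 dz -0.032
dy 0.006 dz -0.031
dy 0.008 dz -0.031
dy 0.010 dz -0.031
dy 0.011 dz -0.030
dy 0.013 dz -0.029
dy 0.014 dz -0.029
dy 0.015 dz -0.028
dy 0.017 dz -0.027
```

Request:
{"op": "move_arm", "data": {
  "plan": [
    {"dx": 0, "dy": -0.002, "dz": -0.03, "ax": 0, "ay": 0, "az": 0, "claw": 1},
    {"dx": 0, "dy": -0.002, "dz": -0.03, "ax": 0, "ay": 0, "az": 0, "claw": 1},
    {"dx": 0, "dy": 0, "dz": -0.03, "ax": 0, "ay": 0, "az": 0, "claw": 1},
    {"dx": 0, "dy": 0.001, "dz": -0.03, "ax": 0, "ay": 0, "az": 0, "claw": 1},
    {"dx": 0, "dy": 0.003, "dz": -0.03, "ax": 0, "ay": 0, "az": 0, "claw": 1},
    {"dx": 0, "dy": 0.004, "dz": -0.03, "ax": 0, "ay": 0, "az": 0, "claw": 1},
    {"dx": 0, "dy": 0.006, "dz": -0.03, "ax": 0, "ay": 0, "az": 0, "claw": 1},
    {"dx": 0, "dy": 0.007, "dz": -0.03, "ax": 0, "ay": 0, "az": 0, "claw": 1}
  ]
}}

```text
clock: 25.45
eef_pos: [0.4924, 0.1227, 0.1468]
ee_rot: [[1.0, 0.002, -0.002], [0.002, -1.0, 0.005], [-0.002, -0.005, -1.0]]
force: [0.5, -0.8, -2.6]
grip_width: 0.0182
```

```bash
python3 crank.py 0.0024 0.0025
```

```text
t 25.45 th -1.405 rad 0.0506 x 0.4924 Ft -2.39 Fr -1.23 w 0.0182 F [ 0.4973 -0.8209 -2.5638]
tilt fix ax -0.003 ay 0.001 az 0.001; dx 0.00
dy 0.010 dz -0.031
dy 0.008 dz -0.031
dy 0.009 dz -0.031
dy 0.011 dz -0.030
dy 0.012 dz -0.030
dy 0.014 dz -0.029
dy 0.015 dz -0.028
dy 0.016 dz -0.027
dy 0.018 dz -0.027
dy 0.019 dz -0.026
dy 0.020 dz -0.025
dy 0.022 dz -0.024
dy 0.023 dz -0.023
dy 0.024 dz -0.021
dy 0.025 dz -0.020
dy 0.026 dz -0.019
```

Request:
{"op": "move_arm", "data": {
  "plan": [
    {"dx": 0, "dy": 0.008, "dz": -0.031, "ax": -0.002, "ay": 0, "az": 0, "claw": 1},
    {"dx": 0, "dy": 0.008, "dz": -0.031, "ax": 0, "ay": 0, "az": 0, "claw": 1},
    {"dx": 0, "dy": 0.009, "dz": -0.031, "ax": 0, "ay": 0, "az": 0, "claw": 1},
    {"dx": 0, "dy": 0.011, "dz": -0.03, "ax": 0, "ay": 0, "az": 0, "claw": 1},
    {"dx": 0, "dy": 0.012, "dz": -0.03, "ax": 0, "ay": 0, "az": 0, "claw": 1},
    {"dx": 0, "dy": 0.014, "dz": -0.029, "ax": 0, "ay": 0, "az": 0, "claw": 1},
    {"dx": 0, "dy": 0.015, "dz": -0.028, "ax": 0, "ay": 0, "az": 0, "claw": 1},
    {"dx": 0, "dy": 0.016, "dz": -0.027, "ax": 0, "ay": 0, "az": 0, "claw": 1}
  ]
}}

```text
clock: 26.45
eef_pos: [0.4924, 0.1153, 0.1658]
ee_rot: [[1.0, 0.002, -0.002], [0.002, -1.0, 0.002], [-0.002, -0.002, -1.0]]
force: [0.9, -1.6, -1.7]
grip_width: 0.0185
```

```bash
python3 crank.py 0.0024 0.0025
```

```text
t 26.45 th -0.998 rad 0.0506 x 0.4924 Ft -0.55 Fr -2.30 w 0.0185 F [ 0.9231 -1.6359 -1.7121]
tilt fix ax -0.001 ay 0.001 az 0.001; dx 0.00
dy 0.021 dz -0.024
dy 0.019 dz -0.026
dy 0.021 dz -0.025
dy 0.022 dz -0.023
dy 0.023 dz -0.022
dy 0.024 dz -0.021
dy 0.025 dz -0.020
dy 0.026 dz -0.019
dy 0.027 dz -0.017
dy 0.028 dz -0.016
dy 0.028 dz -0.015
dy 0.029 dz -0.013
dy 0.030 dz -0.012
dy 0.030 dz -0.010
dy 0.031 dz -0.009
dy 0.031 dz -0.007
```

Request:
{"op": "move_arm", "data": {
  "plan": [
    {"dx": 0, "dy": 0.02, "dz": -0.025, "ax": 0, "ay": 0, "az": 0, "claw": 1},
    {"dx": 0, "dy": 0.02, "dz": -0.025, "ax": 0, "ay": 0, "az": 0, "claw": 1},
    {"dx": 0, "dy": 0.021, "dz": -0.024, "ax": 0, "ay": 0, "az": 0, "claw": 1},
    {"dx": 0, "dy": 0.022, "dz": -0.023, "ax": 0, "ay": 0, "az": 0, "claw": 1},
    {"dx": 0, "dy": 0.023, "dz": -0.022, "ax": 0, "ay": 0, "az": 0, "claw": 1},
    {"dx": 0, "dy": 0.024, "dz": -0.021, "ax": 0, "ay": 0, "az": 0, "claw": 1},
    {"dx": 0, "dy": 0.025, "dz": -0.02, "ax": 0, "ay": 0, "az": 0, "claw": 1},
    {"dx": 0, "dy": 0.026, "dz": -0.018, "ax": 0, "ay": 0, "az": 0, "claw": 1}
  ]
}}

```text
clock: 27.45
eef_pos: [0.4923, 0.1011, 0.1801]
ee_rot: [[1.0, 0.002, -0.002], [0.002, -1.0, 0.002], [-0.002, -0.002, -1.0]]
force: [-0.1, -0.2, -2.5]
grip_width: 0.0183
```

```bash
python3 crank.py 0.0024 0.0025
```

```text
t 27.45 th -0.598 rad 0.0504 x 0.4923 Ft -1.23 Fr -2.22 w 0.0183 F [-0.0969 -0.2344 -2.5221]
tilt fix ax -0.002 ay 0.001 az 0.001; dx 0.00
dy 0.028 dz -0.015
dy 0.028 dz -0.016
dy 0.028 dz -0.015
dy 0.029 dz -0.013
dy 0.030 dz -0.012
dy 0.030 dz -0.010
dy 0.031 dz -0.009
dy 0.031 dz -0.007
dy 0.032 dz -0.006
dy 0.032 dz -0.004
dy 0.032 dz -0.002
dy 0.032 dz -0.001
dy 0.032 dz 0.001
dy 0.032 dz 0.002
dy 0.032 dz 0.004
dy 0.032 dz 0.006
```

Request:
{"op": "move_arm", "data": {
  "plan": [
    {"dx": 0, "dy": 0.027, "dz": -0.016, "ax": 0, "ay": 0, "az": 0, "claw": 1},
    {"dx": 0, "dy": 0.028, "dz": -0.016, "ax": 0, "ay": 0, "az": 0, "claw": 1},
    {"dx": 0, "dy": 0.028, "dz": -0.015, "ax": 0, "ay": 0, "az": 0, "claw": 1},
    {"dx": 0, "dy": 0.029, "dz": -0.013, "ax": 0, "ay": 0, "az": 0, "claw": 1},
    {"dx": 0, "dy": 0.03, "dz": -0.012, "ax": 0, "ay": 0, "az": 0, "claw": 1},
    {"dx": 0, "dy": 0.03, "dz": -0.01, "ax": 0, "ay": 0, "az": 0, "claw": 1},
    {"dx": 0, "dy": 0.031, "dz": -0.008, "ax": 0, "ay": 0, "az": 0, "claw": 1},
    {"dx": 0, "dy": 0.031, "dz": -0.007, "ax": 0, "ay": 0, "az": 0, "claw": 1}
  ]
}}

```text
clock: 28.45
eef_pos: [0.4923, 0.0827, 0.1877]
ee_rot: [[1.0, 0.003, -0.002], [0.003, -1.0, 0.003], [-0.002, -0.003, -1.0]]
force: [0.6, 0.8, -2.8]
grip_width: 0.018
```

```bash
python3 crank.py 0.0024 0.0025
```

```text
t 28.45 th -0.199 rad 0.0503 x 0.4923 Ft -1.32 Fr -2.55 w 0.0180 F [ 0.6233  0.7885 -2.7616]
tilt fix ax -0.002 ay 0.001 az 0.002; dx 0.00
dy 0.032 dz -0.004
dy 0.032 dz -0.004
dy 0.032 dz -0.002
dy 0.032 dz -0.001
dy 0.032 dz 0.001
dy 0.032 dz 0.002
dy 0.032 dz 0.004
dy 0.032 dz 0.006
dy 0.031 dz 0.007
dy 0.031 dz 0.009
dy 0.030 dz 0.010
dy 0.030 dz 0.012
dy 0.029 dz 0.013
dy 0.028 dz 0.015
dy 0.028 dz 0.016
dy 0.027 dz 0.017
```

Request:
{"op": "move_arm", "data": {
  "plan": [
    {"dx": 0, "dy": 0.032, "dz": -0.003, "ax": 0, "ay": 0, "az": 0, "claw": 1},
    {"dx": 0, "dy": 0.032, "dz": -0.003, "ax": 0, "ay": 0, "az": 0, "claw": 1},
    {"dx": 0, "dy": 0.032, "dz": -0.002, "ax": 0, "ay": 0, "az": 0, "claw": 1},
    {"dx": 0, "dy": 0.032, "dz": 0, "ax": 0, "ay": 0, "az": 0, "claw": 1},
    {"dx": 0, "dy": 0.032, "dz": 0.001, "ax": 0, "ay": 0, "az": 0, "claw": 1},
    {"dx": 0, "dy": 0.032, "dz": 0.003, "ax": 0, "ay": 0, "az": 0, "claw": 1},
    {"dx": 0, "dy": 0.032, "dz": 0.004, "ax": 0, "ay": 0, "az": 0, "claw": 1},
    {"dx": 0, "dy": 0.032, "dz": 0.006, "ax": 0, "ay": 0, "az": 0, "claw": 1}
  ]
}}

```text
clock: 29.45
eef_pos: [0.4923, 0.0631, 0.1876]
ee_rot: [[1.0, 0.003, -0.002], [0.003, -1.0, 0.004], [-0.002, -0.004, -1.0]]
force: [-1.6, 1.5, -0.6]
grip_width: 0.0182
```

```bash
python3 crank.py 0.0024 0.0025
```

```text
t 29.45 th 0.194 rad 0.0501 x 0.4923 Ft -1.38 Fr -0.87 w 0.0182 F [-1.5792  1.519  -0.5892]
tilt fix ax -0.002 ay 0.001 az 0.002; dx 0.00
dy 0.031 dz 0.007
dy 0.031 dz 0.008
dy 0.030 dz 0.010
dy 0.030 dz 0.012
dy 0.029 dz 0.013
dy 0.029 dz 0.014
dy 0.028 dz 0.016
dy 0.027 dz 0.017
dy 0.026 dz 0.019
dy 0.025 dz 0.020
dy 0.024 dz 0.021
dy 0.023 dz 0.022
dy 0.022 dz 0.023
dy 0.021 dz 0.024
dy 0.019 dz 0.025
dy 0.018 dz 0.026
```

Request:
{"op": "move_arm", "data": {
  "plan": [
    {"dx": 0, "dy": 0.031, "dz": 0.007, "ax": -0.002, "ay": 0, "az": 0.002, "claw": 1},
    {"dx": 0, "dy": 0.031, "dz": 0.008, "ax": 0, "ay": 0, "az": 0, "claw": 1},
    {"dx": 0, "dy": 0.03, "dz": 0.01, "ax": 0, "ay": 0, "az": 0, "claw": 1},
    {"dx": 0, "dy": 0.03, "dz": 0.012, "ax": 0, "ay": 0, "az": 0, "claw": 1},
    {"dx": 0, "dy": 0.029, "dz": 0.013, "ax": 0, "ay": 0, "az": 0, "claw": 1},
    {"dx": 0, "dy": 0.029, "dz": 0.014, "ax": 0, "ay": 0, "az": 0, "claw": 1},
    {"dx": 0, "dy": 0.028, "dz": 0.016, "ax": 0, "ay": 0, "az": 0, "claw": 1},
    {"dx": 0, "dy": 0.027, "dz": 0.017, "ax": 0, "ay": 0, "az": 0, "claw": 1}
  ]
}}

```text
clock: 30.45
eef_pos: [0.4923, 0.0449, 0.1799]
ee_rot: [[1.0, 0.001, -0.002], [0.001, -1.0, 0.001], [-0.002, -0.001, -1.0]]
force: [-0.2, 2.6, 0.5]
grip_width: 0.0183
```

```bash
python3 crank.py 0.0024 0.0025
cat > fit.py <<'E'
import json,numpy as np
L=np.array(json.load(open('log.json'))); L=L[np.unique(L[:,0],return_index=True)[1]]
P=L[:,2:4]; c=np.array([.0728,.1384]); d=P-c; th=np.unwrap(np.arctan2(-d[:,0],d[:,1]))
r=d/np.hypot(*d.T)[:,None]*.05
F=L[:,5:7]; bias=np.array([.05,-.3])
tq=-( -r[:,1]*F[:,0] + r[:,0]*F[:,1])  # torque that tool applies, + = clockwise
tang=np.c_[-np.cos(th),-np.sin(th)]; tq=-(F*tang).sum(1)*.05
def fit(A,y):
    k,res,_,_=np.linalg.lstsq(A,y,rcond=None); return k,y-A@k
for nm,A in(('3',np.c_[np.ones_like(th),np.sin(th),np.cos(th)]),):
  for it in range(2):
    sel=np.ones(len(th),bool) if it==0 else np.abs(rs)<2*rs.std()
    k,_=fit(A[sel],tq[sel]); rs=tq-A@k
    pk=np.arctan2(k[1],k[2]); print('fric %.3f amp %.3f peak th %.3f down at %.3f res %.3f'%(k[0],np.hypot(k[1],k[2]),pk,pk-np.pi/2,rs.std()))
for a,b,c_ in zip(th,tq,rs): print('%.2f %.3f %.3f'%(a,b,c_))
E
python3 fit.py
```

```text
t 30.45 th 0.591 rad 0.0500 x 0.4923 Ft -2.39 Fr -1.04 w 0.0183 F [-0.2263  2.5663  0.4644]
tilt fix ax -0.001 ay 0.001 az 0.000; dx 0.00
dy 0.026 dz 0.018
dy 0.025 dz 0.020
dy 0.024 dz 0.021
dy 0.023 dz 0.022
dy 0.022 dz 0.023
dy 0.021 dz 0.024
dy 0.020 dz 0.025
dy 0.018 dz 0.026
dy 0.017 dz 0.027
dy 0.016 dz 0.028
dy 0.014 dz 0.029
dy 0.013 dz 0.029
dy 0.011 dz 0.030
dy 0.010 dz 0.031
dy 0.008 dz 0.031
dy 0.007 dz 0.031
fric 0.162 amp 0.117 peak th 2.797 down at 1.226 res 0.021
fric 0.165 amp 0.121 peak th 2.760 down at 1.189 res 0.021
0.84 0.101 -0.023
1.24 0.153 -0.018
1.65 0.205 -0.013
2.06 0.202 -0.056
2.43 0.294 0.015
2.66 0.296 0.010
2.88 0.281 -0.004
3.25 0.287 0.015
3.60 0.235 -0.010
4.06 0.196 -0.000
4.49 0.131 -0.014
4.88 0.120 0.018
5.29 0.028 -0.038
5.69 0.061 0.015
6.09 0.066 0.020
6.48 0.069 0.006
6.87 0.119 0.023
```

The fit is clean: friction 0.163 N m and imbalance 0.12 N m, both as described. The heavy side is down at θ ≈ 1.2 (mod 2π), so I'll go on to there.

Request:
{"op": "move_arm", "data": {
  "plan": [
    {"dx": 0, "dy": 0.026, "dz": 0.018, "ax": 0, "ay": 0, "az": 0, "claw": 1},
    {"dx": 0, "dy": 0.025, "dz": 0.02, "ax": 0, "ay": 0, "az": 0, "claw": 1},
    {"dx": 0, "dy": 0.024, "dz": 0.021, "ax": 0, "ay": 0, "az": 0, "claw": 1},
    {"dx": 0, "dy": 0.023, "dz": 0.022, "ax": 0, "ay": 0, "az": 0, "claw": 1},
    {"dx": 0, "dy": 0.022, "dz": 0.023, "ax": 0, "ay": 0, "az": 0, "claw": 1},
    {"dx": 0, "dy": 0.021, "dz": 0.024, "ax": 0, "ay": 0, "az": 0, "claw": 1},
    {"dx": 0, "dy": 0.02, "dz": 0.025, "ax": 0, "ay": 0, "az": 0, "claw": 1},
    {"dx": 0, "dy": 0.018, "dz": 0.026, "ax": 0, "ay": 0, "az": 0, "claw": 1}
  ]
}}

```text
clock: 31.45
eef_pos: [0.4922, 0.031, 0.1657]
ee_rot: [[1.0, 0.001, -0.002], [0.001, -1.0, 0.002], [-0.002, -0.002, -1.0]]
force: [-1.0, 2.5, 1.2]
grip_width: 0.018
```

Request:
{"op": "move_arm", "data": {
  "plan": [
    {"dx": 0, "dy": 0.016, "dz": 0.027, "ax": 0, "ay": 0, "az": 0, "claw": 1},
    {"dx": 0, "dy": 0.014, "dz": 0.028, "ax": 0, "ay": 0, "az": 0, "claw": 1},
    {"dx": 0, "dy": 0.012, "dz": 0.028, "ax": 0, "ay": 0, "az": 0, "claw": 1},
    {"dx": 0, "dy": 0.011, "dz": 0.029, "ax": 0, "ay": 0, "az": 0, "claw": 1},
    {"dx": 0, "dy": 0, "dz": 0, "ax": 0, "ay": 0, "az": 0, "claw": 1},
    {"dx": 0, "dy": 0, "dz": 0, "ax": 0, "ay": 0, "az": 0, "claw": 1},
    {"dx": 0, "dy": 0, "dz": 0, "ax": 0, "ay": 0, "az": 0, "claw": 1},
    {"dx": 0, "dy": 0, "dz": 0, "ax": 0, "ay": 0, "az": 0, "claw": 1}
  ]
}}

```text
clock: 32.45
eef_pos: [0.4922, 0.0263, 0.1566]
ee_rot: [[1.0, 0.001, -0.002], [0.001, -1.0, 0.001], [-0.002, -0.001, -1.0]]
force: [-0.3, 0.9, 0.2]
grip_width: 0.0183
```

```bash
python3 crank.py 0.0024 0.0025|head -2; python3 fit.py|head -2
python3 - <<'E'
from h import *
s=snap('side','s9.png')
b=cv2.resize(s['pixels'][160:330,200:370],None,fx=3.5,fy=3.5,interpolation=cv2.INTER_CUBIC);cv2.imwrite('pics/s9z.png',b)
E
```

```text
t 32.45 th 1.197 rad 0.0499 x 0.4922 Ft -0.54 Fr -0.75 w 0.0183 F [-0.2505  0.8993  0.2262]
tilt fix ax -0.001 ay 0.001 az 0.001; dx 0.00
fric 0.156 amp 0.118 peak th 2.911 down at 1.340 res 0.035
fric 0.162 amp 0.117 peak th 2.797 down at 1.226 res 0.036
```

View pics/s9z.png

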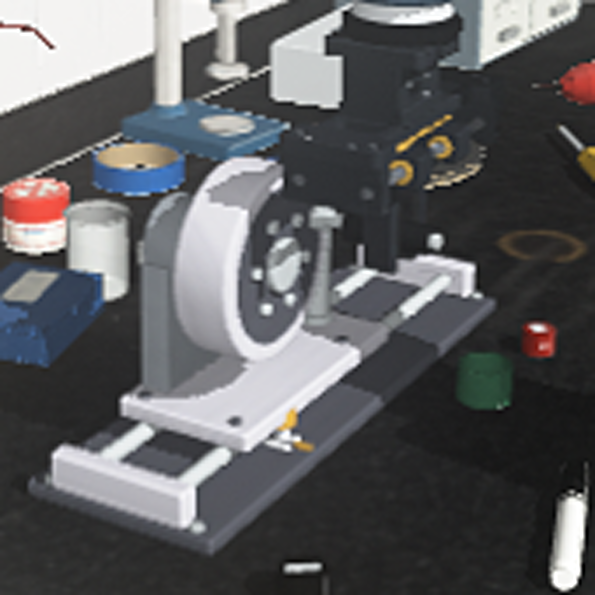

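The wheel is at θ = 1.197 (mod 2π), still and gripped. The plunger at (290,422) is level with the station line at (303,443), and the nearby bystanders look untouched. I'm handing the job in.

```bash
python3 -c "
from cell import arm
print(arm.close_job())"
```

```text
the job is handed in; nothing more can be done
None
```

I handed the job in at about 32.5 s of the 72 s allowed, with the carrier in its detent, the heavy side turned to the bottom and the crank handle still gripped. The hand-in reported no verdict.

- **Carrier:** I gripped the post and pushed it along the rails until it snapped over the first rib. The final side picture shows the plunger level with the station line. The hub, fitted from the cranking path, was at y ≈ 0.0727 m, and the station line measured 0.0716–0.0728 m. While I cranked past the left side, the hub moved about 0.6 mm within the detent.
- **Feeling the wheel:** I cranked it clockwise from 0.41 to about 7.48 rad, a little over one whole turn. The fit gave friction of about 0.163 N m and an imbalance of about 0.12 N m, both close to the values you gave. It was hardest to turn near 2.76 rad, so the heavy side hangs down at about 1.19–1.23 rad (mod 2π).
- **Final state:** The handle stopped at 1.197 rad (mod 2π) with the wheel still. The fingers were closed on it at the 35 N grip setting, 18.3 mm apart, and little outside force remained.
- **A check that disagreed:** My last refit gave 1.23–1.34 rad for straight down. It wrongly included the resting reading, so I ignored it; even that would be within 0.15 rad of where I stopped, against about 0.4 rad allowed.
- **Bystanders:** The cup, red-topped specimen and marker in the last side picture look undisturbed. I did not measure their positions or check the others closely.

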